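Check the seam of a fresh ball plug with a probe

ROBOT

A 6-joint arm with a two-finger parallel gripper is mounted at the origin on the work surface. World frame = base frame: x ahead of the robot, y to its left, z up, the work surface at z = 0. Lengths are in m, angles in degrees, forces in N, time in s.
With the tool pointing down it reaches from about 0.375 to 0.9 m from the base axis. Payload 3.1 kg.
Tool frame: the origin (TCP) lies between the finger pads; the fingertips stand 11 mm ahead of it and the grasp point (between the pads) lies 8 mm behind it; x points along the fingers, y is the direction in which the jaws open and shut, and the axes are right-handed (so a half turn about x gives the same grasp; the last joint's range is limited). The gripper opens to 87 mm and grips with 3 to 60 N. Pads are 19 mm wide; open, the fingers measure 117 mm over their backs; the gripper's body (75 mm by 190 mm) begins 51 mm behind the grasp point.
Start: joints at [-85.915, 30.224, 82.088, -0, 67.689, -10.227], TCP at [0.155, -0.606, 0.234] pointing down, gripper open.
Joint ranges: [-176.69, 176.69], [-43.24, 126.21], [12.49, 139.97], [-82, 262], [0, 151.66], [-163.58, 163.58]. Speed limits (degrees/s): [159.86, 159.86, 180, 180, 180, 180].

INTERFACE

Orientations are given as a 3x3 rotation matrix whose columns are the frame's x, y, z axes.
In Python, from rig import bot gives the robot as it stands.
- The arm moves only by the shell command python3 -m inch 'ROWS' [OPENING]. ROWS is a JSON object of lists of equal length, an entry for each row: "dp": the shift along the tool's x, y, z in mm, a list of three; "yaw": the turn about the tool's x in degrees. In form: {"dp": [[tx, ty, tz], ...], "yaw": [yaw, ...]}. A call has 1 to 20 rows; each row shifts and turns the commanded pose from where the row before left it, along the tool's axes as they then stand; what a row does not reach is not made up. A row lasts 1/12 s, in which the tool goes at most 41.7 mm and 7.16 degrees, less where a joint would pass 70% of its speed; a pose out of reach is approached as far as the arm can. A call is refused whole if a number of a shift passes 41.7 or a number of a turn 7.16, either way. A call with a gripper value outside its range is refused whole. OPENING is the finger opening in mm, from 0 to 87, set as the call begins (- or left out, the last holds). The fingers move at their own pace and stop on an object; the grip force is fixed at half the most. Time passes only in rows, so rows that do not move let the fingers close. It gives the time, the measured TCP pose, the force and the opening at its end, in the units of the state.
- bot.read_state(): the state, without advancing time (a new reading comes with each control period).
- bot.capture(name): name is "scene" or "side" or "wrist"; returns a dict with "color" (480x640x3 uint8, red, green, blue), "intrinsics" (3x3 intrinsics, pixels), "pose" (4x4, takes a point from camera to world coordinates). Camera axes: x right, y down, z forward; pixel columns grow to the right and rows downward; lengths in m; the calibration is good to about 2 mm. A picture is of the moment at which its call begins. There is no depth.
- bot.hand_in(): hands the job in, once; it reports no verdict.
The state is a dict: "time_s": time; "joint_positions": joint angles; "qvel": joint speeds; "tau": joint torques, N m; "position": TCP position; "tcp_rot": TCP orientation; "force": force on the tool from outside, world axes, zero at the start; "moment": the same for the moment, N m; "opening": opening from 0.0 (shut) to 1.0 (fully open).
Only numpy, scipy, OpenCV 4.12 (cv2) and the standard library are available. Lean on these libraries where they do the work, as an engineer would, in place of code of your own. Each camera call takes 0.05 s, during which the arm holds its last target.

TASK

The teal plug on top of the bowling ball has just been sanded: take the orange-handled probe from the tray and feel its seam, touching down on the seam at the white tick and running the ball tip lightly and slowly once clockwise (seen from above) all the way round the seam and back to the tick, staying on the seam and in contact. Only the probe may touch the ball. Then lay the probe down flat and lengthwise across both rest bars in the tray's long compartment, without dropping it, and leave the other parts where they are.

Things in the scene. Friction and masses are not known exactly. Their poses are not given: they have to be found in the camera images.
- probe: Seam probe, 50 g: orange square handle 100 x 13 x 13 mm, then a thin tapering steel shank ending in a ball tip 5 mm across. Origin at the middle of the handle, on its axis: a good place to grip, near its centre of mass. +x runs along it to the tip. It starts level across the two rest bars of the tray's long compartment, roughly lengthwise, tip towards the robot's side.
- probe_tip (a point): Centre of the probe's 5 mm ball tip, on the probe's axis 92 mm from the probe's origin in its +x. When the tip rests on the ball this point is 2.5 mm off the ball's surface.
- ball: Bowling ball, 217 mm in diameter, dark blue-violet, held rigidly in a steel cup on the lift; it neither turns nor gives. Origin at its centre, z up, +x points at the white tick. A teal resin plug, sanded flush, is at the very top. The ball is smooth all over: seam, tick and the red-rimmed finger holes on its side are seen, not felt.
- plug_top (a point): Top centre of the teal plug = highest point of the ball, 108.5 mm above the ball's centre.
- seam_0 (a point): Point on the seam, on the ball's surface, where the white tick meets it: start and finish of the round. The seam is a pale cream level circle 48 mm in diameter round the teal plug, 2.7 mm below the plug's top centre. The tick is a white radial dash 15 mm long just outside the seam.
- seam_1 (a point): Point on the seam 45 degrees clockwise (seen from above) from the white tick, on the ball's surface.
- seam_2 (a point): Point on the seam 90 degrees clockwise (seen from above) from the white tick, on the ball's surface.
- seam_3 (a point): Point on the seam 135 degrees clockwise (seen from above) from the white tick, on the ball's surface.
- seam_4 (a point): Point on the seam 180 degrees clockwise (seen from above) from the white tick, on the ball's surface.
- seam_5 (a point): Point on the seam 225 degrees clockwise (seen from above) from the white tick, on the ball's surface.
- seam_6 (a point): Point on the seam 270 degrees clockwise (seen from above) from the white tick, on the ball's surface.
- seam_7 (a point): Point on the seam 315 degrees clockwise (seen from above) from the white tick, on the ball's surface.
- pump: Low steel ball lift fixed to the counter: base plate 190 x 150 x 12 mm, short cylinder under the ball, pump block and steel lever with a black grip, which reaches 263 mm out in +x and up to 133 mm high. Origin on the counter below the ball's centre. Nothing on it moves in this job.
- tray: Light grey tool tray fixed to the counter, 200 (x) x 148 (y) x 30 mm high, walls and floor 4 mm. Origin at the centre of its underside. Long compartment along x on its -y side: inside 192 x 86 mm, centred at y = -27 mm, crossed by two black rubber rest bars, 8 mm wide, tops 20 mm above the counter, at x = -14 and +46 mm. Two small compartments on the +y side.
- rest (a point): Where the probe's origin belongs when it lies home: over the middle between the two rest bars, on the centreline of the long compartment, 26.5 mm above the counter (13 mm handle on bars 20 mm high). Axes as the tray's: x lengthwise.
- collar: Bystander: brass depth stop collar, 38 mm across, 16 mm high, lying in a small tray compartment. Origin at the centre of its underside.
- insert: Bystander: black rubber thumb insert, tube 37 mm across, 45 mm tall, standing in the other small compartment. Origin at the centre of its underside.
- gauge: Bystander: stepped aluminium finger grip gauge, 46 mm foot, 79 mm tall, rounded top, standing on the counter. Origin at the centre of its underside.
- spare_plug: Bystander: spare teal resin plug, a cylinder 48 mm across and 70 mm tall, standing on the counter. Origin at the centre of its underside.
Not all that is in view belongs to the job. Several things have the shape of the probe; the one meant has the colours described above.

How it is judged:
By the outcome, as a careful person would: the job done as asked, in the order asked, and still so for the second after the job is handed in, with the robot touching nothing.
It also fails if it takes over 72 s, if anything falls off the work surface, if the arm or the gripper's body presses on something with over 40 N, if the wrist force passes 120 N, or if a joint passes its speed limit or range.

## Working session

There is one attempt and no reset: what is moved stays moved. The work goes in short steps, Python scripts to look and compute and a shell command to move; the robot and the scene stay as the last step left them, time stands still between calls to the robot, and variables do not carry over. Pictures are saved under pics/ and viewed, and the job is handed in when it is done.

```bash
ls -la; mkdir -p pics; python3 - <<'E'
from rig import bot
import cv2,numpy as np
s=bot.read_state()
for k,v in s.items(): print(k,np.round(v,3).tolist())
for n in ["scene","side","wrist"]:
    c=bot.capture(n)
    cv2.imwrite(f"pics/{n}0.png",c["color"][:,:,::-1])
    print(n,np.round(c["intrinsics"],1).tolist(),np.round(c["pose"],4).tolist())
E
```

```text
total 12
drwxr-xr-x  3 agent agent 4096 Dec  5 22:44 .
drwxr-xr-x 23 root  root  4096 Dec  5 22:44 ..
drwxr-xr-x  2 agent agent 4096 Dec  5 22:44 pics
time_s 0.0
joint_positions [-85.914, 30.278, 82.156, -0.002, 67.688, -10.226]
qvel [0.089, 0.045, -0.063, 0.035, 0.028, -0.034]
tau [0.001, -44.003, -17.659, 0.063, 0.058, -0.0]
position [0.154, -0.605, 0.233]
tcp_rot [[-0.0, 0.247, -0.969], [0.002, -0.969, -0.247], [-1.0, -0.002, -0.0]]
force [-0.055, -0.595, 0.615]
moment [-0.004, 0.017, -0.002]
opening 1.001
scene [[492.0, 0.0, 311.9], [0.0, 492.0, 240.9], [0.0, 0.0, 1.0]] [[-0.8205, 0.4035, -0.405, 0.9229], [0.5714, 0.5576, -0.6021, 0.5943], [-0.0172, -0.7254, -0.6881, 0.795], [0.0, 0.0, 0.0, 1.0]]
side [[558.0, 0.0, 315.9], [0.0, 558.0, 242.6], [0.0, 0.0, 1.0]] [[-0.7705, -0.4229, 0.4769, -0.0017], [-0.6374, 0.5166, -0.5717, 0.7271], [-0.0046, -0.7445, -0.6676, 0.9481], [0.0, 0.0, 0.0, 1.0]]
wrist [[345.3, 0.0, 323.8], [0.0, 345.3, 235.4], [0.0, 0.0, 1.0]] [[0.2466, -0.9226, -0.2968, 0.2361], [-0.9691, -0.2353, -0.0738, -0.5851], [-0.0017, 0.3058, -0.9521, 0.3831], [0.0, 0.0, 0.0, 1.0]]
```

View pics/scene0.png

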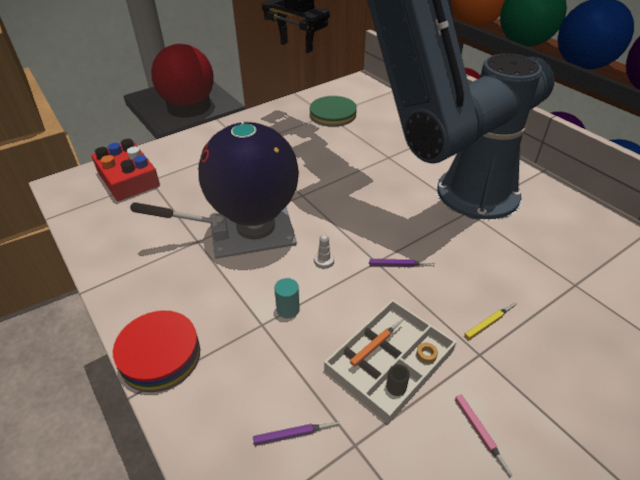

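View pics/side0.png

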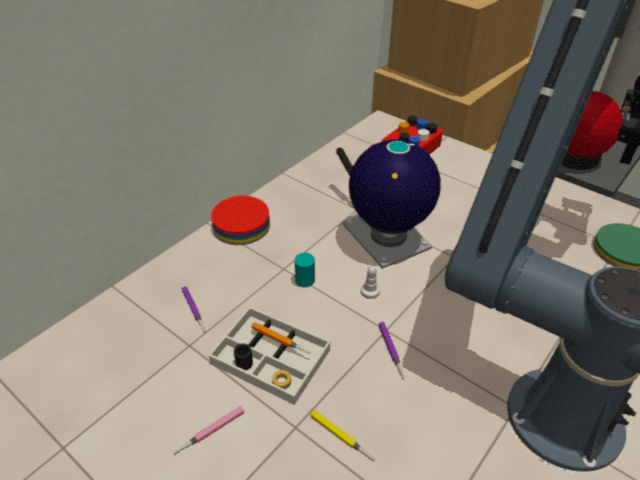

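View pics/wrist0.png

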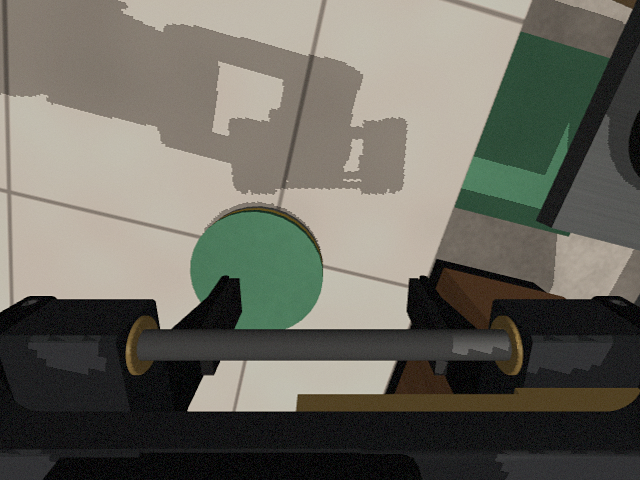

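The scene view shows the orange probe in the tray at about (375,345), and the ball with its plug on top at (243,130). The side view has the probe at (280,338) and the plug at (398,147). Next I'll enlarge the plug and the tray.

```bash
python3 - <<'E'
import cv2,numpy as np
a=cv2.imread("pics/scene0.png");b=cv2.imread("pics/side0.png")
def crop(im,x,y,w,h,s): return cv2.resize(im[y:y+h,x:x+w],(w*s,h*s),interpolation=cv2.INTER_CUBIC)
cv2.imwrite("pics/c1.png",np.vstack([crop(a,200,110,80,40,8),crop(b,358,130,80,35,8)]))
cv2.imwrite("pics/c2.png",crop(a,320,295,140,125,5))
cv2.imwrite("pics/c3.png",crop(b,205,305,130,95,6))
E
```

```text
(no output)
```

View pics/c1.png

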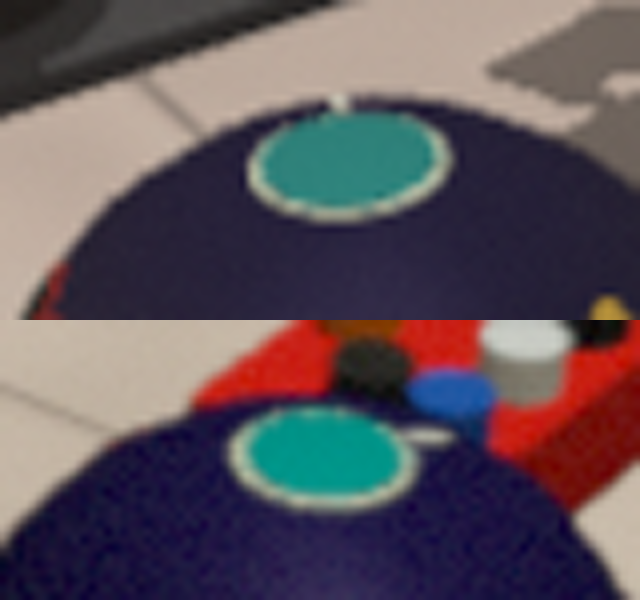

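View pics/c2.png

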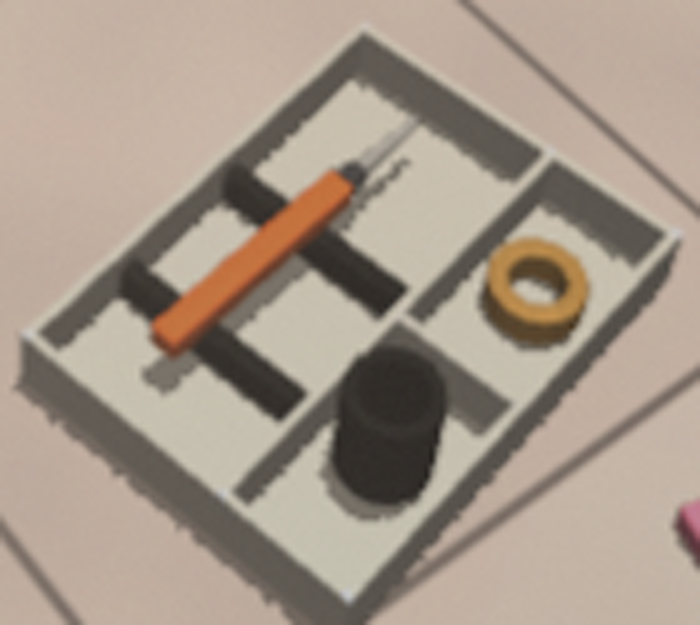

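View pics/c3.png

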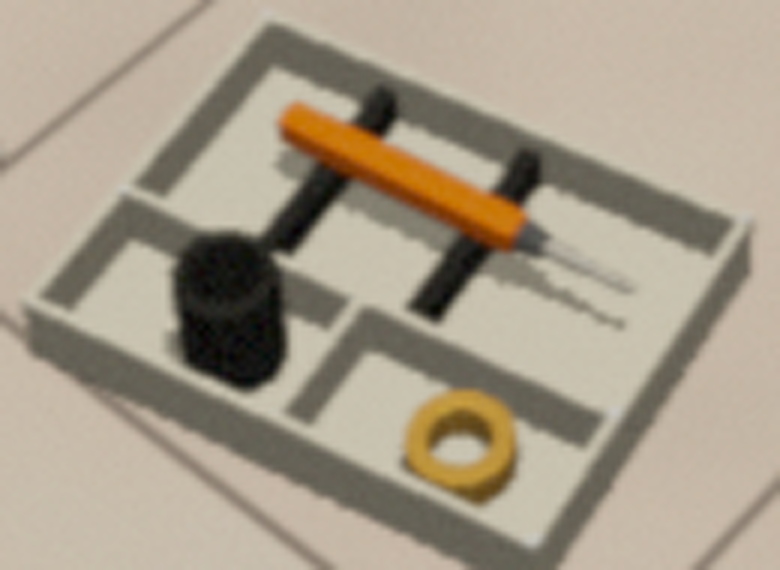

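```bash
cat > h.py <<'E'
import numpy as np, pickle
K={'scene':np.array([[492.,0,311.9],[0,492,240.9],[0,0,1]]),'side':np.array([[558.,0,315.9],[0,558,242.6],[0,0,1]]),'wrist':np.array([[345.3,0,323.8],[0,345.3,235.4],[0,0,1]])}
P={'scene':np.array([[-0.8205,0.4035,-0.405,0.9229],[0.5714,0.5576,-0.6021,0.5943],[-0.0172,-0.7254,-0.6881,0.795],[0,0,0,1]]),
'side':np.array([[-0.7705,-0.4229,0.4769,-0.0017],[-0.6374,0.5166,-0.5717,0.7271],[-0.0046,-0.7445,-0.6676,0.9481],[0,0,0,1]])}
def ray(n,u,v,pose=None):
    p=P[n] if pose is None else pose
    d=p[:3,:3]@np.linalg.inv(K[n])@[u,v,1]; return p[:3,3],d/np.linalg.norm(d)
def tri(rays):
    A=np.zeros((3,3));b=np.zeros(3)
    for o,d in rays:
        M=np.eye(3)-np.outer(d,d);A+=M;b+=M@o
    x=np.linalg.solve(A,b); return x,[np.linalg.norm((np.eye(3)-np.outer(d,d))@(x-o)) for o,d in rays]
def onz(r,z): o,d=r; return o+d*(z-o[2])/d[2]
def proj(n,X,pose=None):
    p=P[n] if pose is None else pose
    c=p[:3,:3].T@(np.asarray(X)-p[:3,3]); q=K[n]@c; return q[:2]/q[2]
E
python3 - <<'E'
from h import *
c1=lambda x,y:((x+.5)/8-.5+200,(y+.5)/8-.5+110)
c1s=lambda x,y:((x+.5)/8-.5+358,(y-320+.5)/8-.5+130)
c2=lambda x,y:((x+.5)/5-.5+320,(y+.5)/5-.5+295)
c3=lambda x,y:((x+.5)/6-.5+205,(y+.5)/6-.5+305)
pr=lambda n,a,b:print(n,np.round(tri([ray('scene',*a),ray('side',*b)])[0],4),np.round(tri([ray('scene',*a),ray('side',*b)])[1],4))
pr('seamc',c1(350,162),c1s(323,457.5))
# tray corners: -x-y, +x-y, +x+y, -x+y
S=[(365,30),(22,335),(350,600),(680,235)];D=[(750,222),(268,15),(28,305),(545,548)]
for a,b in zip(S,D):
    pr('corner',c2(*a),c3(*b)); print(onz(ray('scene',*c2(*a)),.03)[:2].round(4),onz(ray('side',*c3(*b)),.03)[:2].round(4))
pr('hback top',c2(165,330),c3(292,115))
pr('tip',c2(417,120),c3(632,288))
pr('hfront',c2(343,180),c3(522,228))
for z in (.26,.28,.29,.30):print(z,onz(ray('scene',*c1(350,162)),z),onz(ray('side',*c1s(323,457.5)),z),onz(ray('side',*c1s(430,437)),z))
E
```

```text
seamc [ 0.5418 -0.2123  0.2744] [0.0005 0.0005]
corner [0.4389 0.1583 0.0274] [0.0015 0.0015]
[0.4411 0.1615] [0.4379 0.1581]
corner [0.634  0.1945 0.0276] [0.0001 0.0001]
[0.6349 0.1959] [0.6323 0.1957]
corner [0.605  0.3385 0.0275] [0.0005 0.0005]
[0.6061 0.3398] [0.6034 0.339 ]
corner [0.4092 0.2994 0.0266] [0.0016 0.0016]
[0.412  0.3024] [0.4079 0.2993]
hback top [0.5922 0.2243 0.0307] [0.0001 0.0001]
tip [0.4526 0.2043 0.0271] [0.0008 0.0008]
hfront [0.4964 0.2107 0.0302] [0.0008 0.0008]
0.26 [ 0.53160735 -0.23360287  0.26      ] [ 0.55381173 -0.2331877   0.26      ] [ 0.53606057 -0.26171717  0.26      ]
0.28 [ 0.54623511 -0.20265323  0.28      ] [ 0.53766548 -0.20527641  0.28      ] [ 0.52043026 -0.23297666  0.28      ]
0.29 [ 0.55354899 -0.18717841  0.29      ] [ 0.52959235 -0.19132077  0.29      ] [ 0.51261511 -0.21860641  0.29      ]
0.3 [ 0.56086287 -0.17170359  0.3       ] [ 0.52151923 -0.17736513  0.3       ] [ 0.50479996 -0.20423615  0.3       ]
```

Triangulation puts the seam centre at about (0.542, -0.212, 0.274), with the tick pointing towards azimuth -116°. The probe origin is at about (0.544, 0.217), tip heading 188°. I'll put the wrist camera over the ball for a better look.

```bash
python3 -m inch '{"dp":[[-10.4,-17.8,-29.6],[-10.4,-17.8,-29.6],[-10.4,-17.8,-29.6],[-10.4,-17.8,-29.6],[-10.4,-17.8,-29.6],[-10.4,-17.8,-29.6],[-10.4,-17.8,-29.6],[-10.4,-17.8,-29.6],[-10.4,-17.8,-29.6],[-10.4,-17.8,-29.6],[-10.4,-17.8,-29.6],[-10.4,-17.8,-29.6],[-10.4,-17.8,-29.6],[-10.4,-17.8,-29.6],[-10.4,-17.8,-29.6],[-10.4,-17.8,-29.6],[0,0,0],[0,0,0],[0,0,0]],"yaw":[0,0,0,0,0,0,0,0,0,0,0,0,0,0,0,0,0,0,0]}'
python3 - <<'E'
from rig import bot
import cv2,numpy as np,pickle
s=bot.read_state()
for k,v in s.items(): print(k,np.round(v,4).tolist())
c=bot.capture("wrist");pickle.dump(c,open("w1.pkl","wb"))
im=c["color"][:,:,::-1];cv2.imwrite("pics/w1.png",im)
print(np.round(c["pose"],4).tolist())
cv2.imwrite("pics/w1c.png",cv2.resize(im[165:305,230:420],None,fx=4,fy=4,interpolation=cv2.INTER_CUBIC))
E
```

```text
time_s: 1.73
position: [0.5424, -0.2125, 0.3992]
tcp_rot: [[-0.002, 0.248, -0.969], [0.0, -0.969, -0.248], [-1.0, -0.001, 0.002]]
force: [-0.5, -0.2, 0.1]
opening: 1.004
time_s 1.7333
joint_positions [-32.3554, 18.6775, 74.7864, -0.0491, 86.6312, 43.3089]
qvel [-1.6973, 0.0193, 0.7751, 0.1417, -0.1144, 0.0529]
tau [0.8761, -38.5374, -21.7943, 0.1409, -0.0359, 0.0006]
position [0.5424, -0.2125, 0.3992]
tcp_rot [[-0.0019, 0.2477, -0.9688], [0.0002, -0.9688, -0.2477], [-1.0, -0.0006, 0.0018]]
force [-0.4905, -0.24, 0.0582]
moment [-0.0447, -0.0022, -0.0141]
opening 1.004
[[0.2471, -0.9219, -0.2983, 0.6243], [-0.969, -0.2352, -0.0756, -0.1923], [-0.0004, 0.3078, -0.9515, 0.5495], [0.0, 0.0, 0.0, 1.0]]
```

View pics/w1.png

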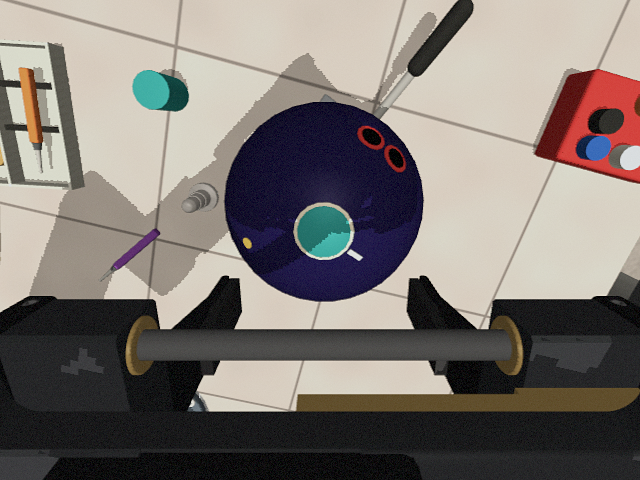

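View pics/w1c.png

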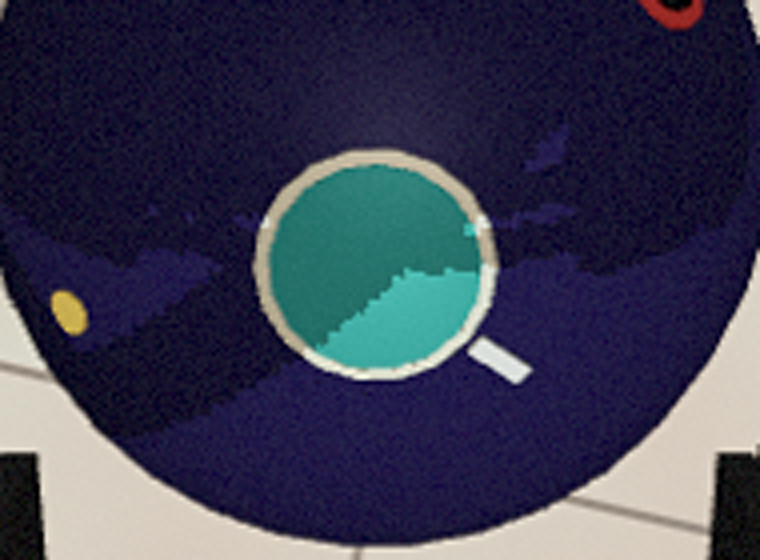

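The wrist view shows the seam ring centred at about (323.4, 230.8) px. The tick runs from crop (472,345) to (525,375).

```bash
python3 - <<'E'
from h import *
c=pickle.load(open("w1.pkl","rb"));p=c["pose"]
K['wrist']=c["intrinsics"]
w=lambda x,y:((x+.5)/4-.5+230,(y+.5)/4-.5+165)
rs=[ray('scene',243.31,129.81),ray('side',397.94,146.75),ray('wrist',*w(375,264.5),pose=p)]
x,e=tri(rs);print(x.round(4),np.round(e,4))
for i in range(3):
  print([np.round(tri([rs[j] for j in range(3) if j!=i])[0],4)])
z=x[2]
cc=onz(rs[2],z)
t0=onz(ray('wrist',*w(470,344),pose=p),z);t1=onz(ray('wrist',*w(524,373),pose=p),z-.007)
for t in(t0,t1):
  d=t-cc;print(np.hypot(*d[:2]),np.degrees(np.arctan2(d[1],d[0])))
# ring points on wrist: horizontal/vertical mid-band
for q in [(261,265),(490,265),(375,156),(375,374)]:
  d=onz(ray('wrist',*w(*q),pose=p),z)-cc;print(q,(d*1e3).round(1),np.hypot(*d[:2]))
E
```

```text
[ 0.5418 -0.2127  0.2742] [0.0006 0.0005 0.0002]
[array([ 0.542 , -0.2128,  0.2746])]
[array([ 0.5415, -0.2129,  0.2734])]
[array([ 0.5418, -0.2123,  0.2744])]
0.02682779758682648 -116.91066136226584
0.04242790574321161 -115.33827988495254
(261, 265) [-6. 23.  0.] 0.02378122075172445
(490, 265) [  5.8 -23.3   0. ] 0.02398787454916974
(375, 156) [22.4  5.7  0. ] 0.023096878526757347
(375, 374) [-23.8  -6.1   0. ] 0.02452557036187411
```

```bash
python3 -m inch '{"dp":[[0,0,0],[0,-35.5,-5.1],[0,-35.5,-5.1],[0,-35.5,-5.1],[0,-35.5,-5.1],[20,-35.5,-5.1],[20,-35.5,-5.1],[20,-35.5,-5.1],[20,-35.5,-5.1],[20,-35.5,-5.1],[20,-35.5,-5.1],[20,-35.5,-5.1],[20,-35.5,-5.1],[0,0,0],[0,0,0]],"yaw":[6.3,0,0,0,0,0,0,0,0,0,0,0,0,0,0]}' 34
python3 - <<'E'
from rig import bot
import cv2,numpy as np,pickle
c=bot.capture("wrist");pickle.dump(c,open("w2.pkl","wb"))
im=c["color"][:,:,::-1];cv2.imwrite("pics/w2.png",im)
print(np.round(c["pose"],4).tolist())
E
```

```text
time_s: 3.03
position: [0.5429, 0.2177, 0.2379]
tcp_rot: [[-0.005, 0.141, -0.99], [-0.001, -0.99, -0.141], [-1.0, 0.001, 0.005]]
force: [-0.4, -0.3, -0.0]
opening: 0.391
[[0.1402, -0.9412, -0.3073, 0.6269], [-0.9901, -0.133, -0.0446, 0.229], [0.0011, 0.3106, -0.9506, 0.388], [0.0, 0.0, 0.0, 1.0]]
```

View pics/w2.png

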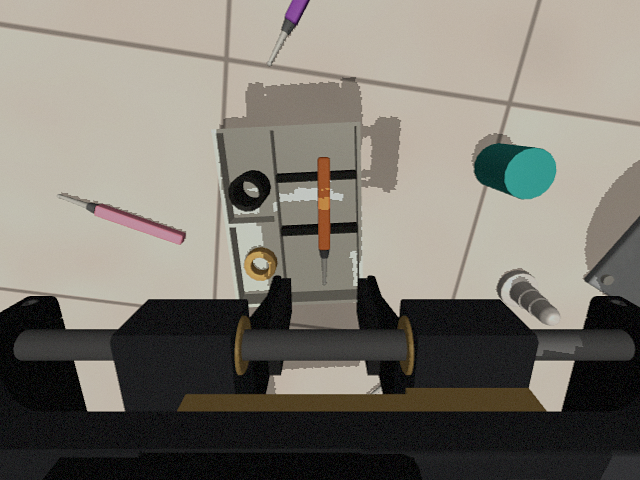

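The wrist view has the handle from (323,158) to (324,249) and the tip at (324,284). It lies vertical in the picture, so it is aligned with tool z.

```bash
python3 - <<'E'
from h import *
import cv2
c=pickle.load(open("w2.pkl","rb"));p=c["pose"];K['wrist']=c["intrinsics"]
im=c["color"][:,:,::-1]
cv2.imwrite("pics/w2c.png",cv2.resize(im[110:310,205:375],None,fx=4,fy=3,interpolation=cv2.INTER_CUBIC)[:600])
b=onz(ray('wrist',323.7,158,pose=p),.033);f=onz(ray('wrist',323.7,249,pose=p),.033);t=onz(ray('wrist',323.7,284,pose=p),.0265)
print(b,f,t,(b+f)/2,np.hypot(*(b-f)[:2]));d=t-b;print(np.degrees(np.arctan2(d[1],d[0])),t[:2]-.092*(d/np.linalg.norm(d))[:2])
E
```

```text
[0.59340717 0.22397665 0.033     ] [0.49665937 0.21028181 0.033     ] [0.45164703 0.20390442 0.0265    ] [0.54503327 0.21712923 0.033     ] 0.09771225803383314
-171.94089551253245 [0.54264471 0.21678905]
```

View pics/w2c.png

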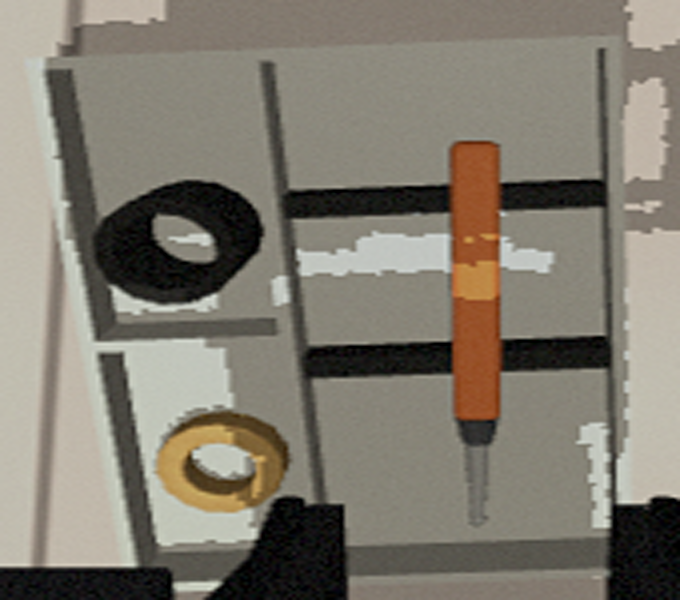

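```bash
python3 -m inch '{"dp":[[36,1,-1],[36,0,0],[36,0,0],[36,0,0],[30,0,0],[14,0,0],[0,0,0],[0,0,0],[0,0,0]],"yaw":[0,0,0,0,0,0,0,0,0]}' 34
python3 - <<'E'
from rig import bot
import cv2,numpy as np,pickle
c=bot.capture("wrist");pickle.dump(c,open("w3.pkl","wb"))
im=c["color"][:,:,::-1];cv2.imwrite("pics/w3.png",im)
print(np.round(bot.read_state()["tcp_rot"],4).tolist())
E
```

```text
time_s: 3.83
position: [0.5473, 0.2159, 0.0538]
tcp_rot: [[0.004, 0.137, -0.991], [0.001, -0.991, -0.137], [-1.0, -0.0, -0.004]]
force: [-0.9, -0.2, 0.1]
opening: 0.394
[[0.0042, 0.1379, -0.9904], [0.0007, -0.9904, -0.1379], [-1.0, -0.0001, -0.0043]]
```

View pics/w3.png

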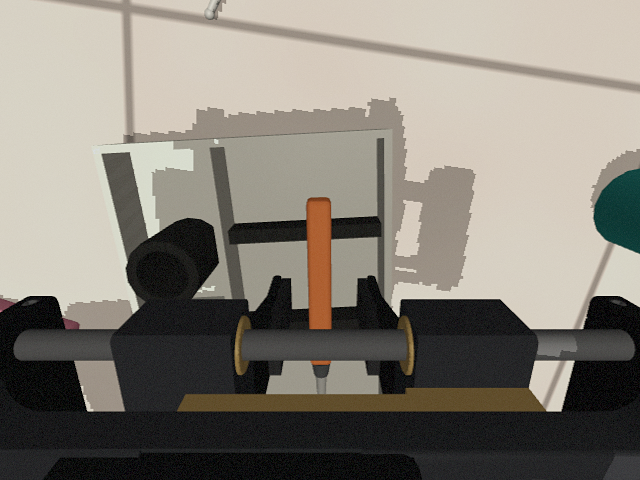

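```bash
python3 -m inch '{"dp":[[8,-2,3],[14,0,0],[12,0,0],[0,0,0],[0,0,0],[0,0,0]],"yaw":[0,0,0,0,0,0]}' 34
python3 - <<'E'
from rig import bot
import cv2,numpy as np,pickle
c=bot.capture("wrist");pickle.dump(c,open("w3.pkl","wb"))
im=c["color"][:,:,::-1];cv2.imwrite("pics/w4.png",im)
print(np.round(bot.read_state()["tcp_rot"],4).tolist())
E
```

```text
time_s: 4.38
position: [0.5424, 0.2187, 0.0182]
tcp_rot: [[0.001, 0.14, -0.99], [0.0, -0.99, -0.14], [-1.0, -0.0, -0.001]]
force: [-0.3, 0.4, 0.2]
opening: 0.393
[[0.0009, 0.1396, -0.9902], [0.0002, -0.9902, -0.1396], [-1.0, -0.0, -0.0009]]
```

View pics/w4.png

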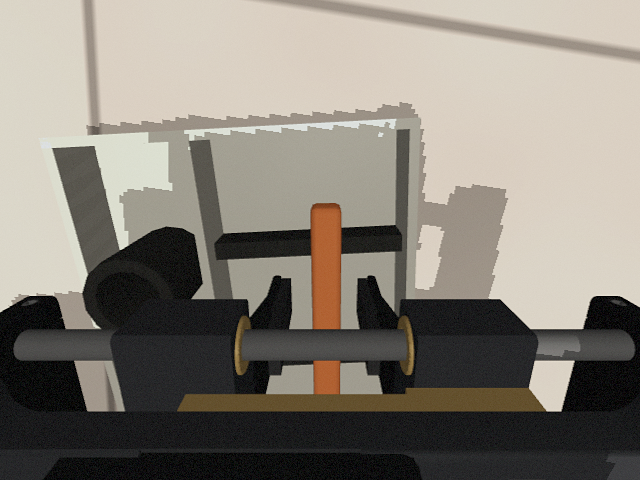

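```bash
python3 -m inch '{"dp":[[-0.7,0.8,-1.3],[0,0,0],[0,0,0],[0,0,0],[0,0,0],[0,0,0],[0,0,0],[0,0,0]],"yaw":[0,0,0,0,0,0,0,0]}' 0
python3 - <<'E'
from rig import bot
import numpy as np
s=bot.read_state();print({k:np.round(s[k],4).tolist() for k in ("position","force","moment","opening")})
E
```

```text
time_s: 5.1
position: [0.5437, 0.2179, 0.0189]
tcp_rot: [[0.0, 0.139, -0.99], [0.0, -0.99, -0.139], [-1.0, 0.0, -0.0]]
force: [-0.4, 0.7, 2.8]
opening: 0.145
{'position': [0.5437, 0.2179, 0.0189], 'force': [-0.4075, 0.677, 2.8206], 'moment': [-0.0702, 0.0238, -0.015], 'opening': 0.1452}
```

```bash
python3 -m inch '{"dp":[[-10,0,0],[-25,0,0],[-38,0,0],[-38,0,0],[-38,0,0],[-38,0,0],[-38,0,0],[-38,0,0],[-38,0,0]],"yaw":[0,0,0,0,0,0,0,0,0]}' 
python3 -m inch '{"dp":[[0,34.1,13.3],[0,34.1,13.3],[0,34.1,13.3],[0,34.1,13.3],[0,34.1,13.3],[0,34.1,13.3],[0,34.1,13.3],[0,34.1,13.3],[0,34.1,13.3],[0,34.1,13.3],[0,34.1,13.3],[0,34.1,13.3],[0,0,0],[0,0,0]],"yaw":[0,0,0,0,0,0,0,0,0,0,0,0,0,0]}'
python3 - <<'E'
from rig import bot
import cv2,numpy as np,pickle
s=bot.read_state();print({k:np.round(s[k],4).tolist() for k in ("position","force","moment","opening","joint_positions")})
for n in("side","scene"):cv2.imwrite(f"pics/{n}5.png",bot.capture(n)["color"][:,:,::-1])
E
```

```text
time_s: 5.85
position: [0.5425, 0.2178, 0.3221]
tcp_rot: [[-0.0, 0.14, -0.99], [0.0, -0.99, -0.14], [-1.0, -0.0, 0.0]]
force: [1.0, 0.6, -1.4]
opening: 0.143
time_s: 7.02
position: [0.4417, -0.211, 0.3198]
tcp_rot: [[-0.0, 0.135, -0.991], [0.0, -0.991, -0.135], [-1.0, -0.0, 0.0]]
force: [-0.0, 0.7, -0.3]
opening: 0.141
{'position': [0.4417, -0.211, 0.3198], 'force': [-0.0089, 0.7406, -0.343], 'moment': [0.0951, 0.0229, 0.0007], 'opening': 0.141, 'joint_positions': [-38.6454, 13.827, 94.4042, 0.0173, 71.7907, 43.5748]}
```

View pics/side5.png

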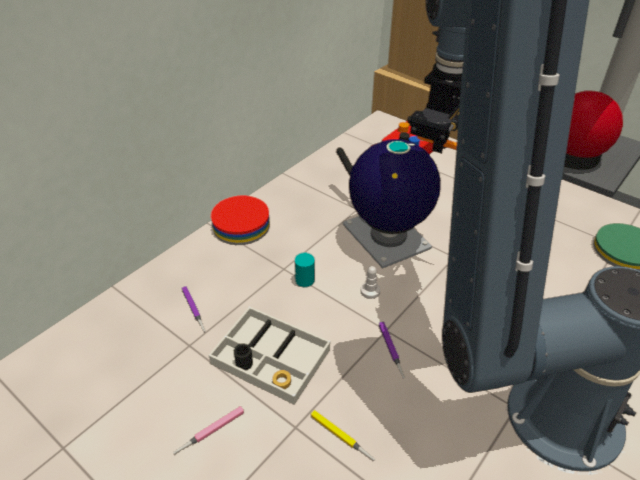

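View pics/scene5.png

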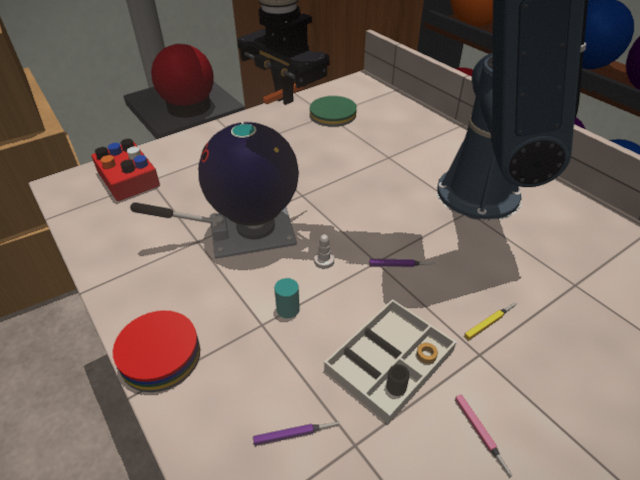

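```bash
python3 -m inch '{"dp":[[0,0,0],[0,0,0],[0,0,0],[0,0,0],[0,0,0],[0,0,0],[0,0,0],[0,0,0],[0,0,0],[0,0,0],[0,0,0]],"yaw":[-7.1,-7.1,-7.1,-7.1,-7.1,-7.1,-7.1,-7.1,-7.1,-7.1,-7.1]}' 
python3 -m inch '{"dp":[[0,0,0],[0,0,0],[0,0,0],[0,0,0],[0,0,0],[0,0,0],[0,0,0],[0,0,0],[0,0,0],[0,0,0],[0,0,0],[0,0,0],[0,0,0],[0,0,0]],"yaw":[-7.1,-7.1,-7.1,-7.1,-7.1,-7.1,-7.1,-7.1,-7.1,-7.1,-7.1,0,0,0]}' 
cat > look.py <<'E'
from rig import bot
import cv2,numpy as np,pickle,sys
from h import *
tag=sys.argv[1]
s=bot.read_state()
print({k:np.round(s[k],4).tolist() for k in ("time_s","position","force","moment")},np.round(s["tcp_rot"],4).tolist())
ims=[]
for n,(u,v) in dict(scene=(243,130),side=(398,147)).items():
    c=bot.capture(n)["color"][:,:,::-1]
    cv2.imwrite(f"pics/{n}{tag}.png",c)
    ims.append(cv2.resize(c[v-25:v+22,u-50:u+50],None,fx=6,fy=6,interpolation=cv2.INTER_CUBIC))
cv2.imwrite(f"pics/look{tag}.png",np.vstack(ims))
E
python3 look.py 6
```

```text
time_s: 8.03
position: [0.4427, -0.2073, 0.3197]
tcp_rot: [[-0.0, 0.998, -0.059], [0.001, -0.059, -0.998], [-1.0, -0.0, -0.001]]
force: [-0.2, -0.5, -0.5]
opening: 0.139
time_s: 9.2
position: [0.4427, -0.2084, 0.3197]
tcp_rot: [[-0.0, 0.273, 0.962], [0.0, 0.962, -0.273], [-1.0, 0.0, -0.0]]
force: [-0.5, -0.1, -0.4]
opening: 0.146
{'time_s': 9.2, 'position': [0.4427, -0.2084, 0.3197], 'force': [-0.4559, -0.0953, -0.418], 'moment': [0.0767, -0.1845, 0.0176]} [[-0.0, 0.273, 0.962], [0.0003, 0.962, -0.273], [-1.0, 0.0003, -0.0001]]
```

```bash
sleep 1; ls pics
```

```text
c1.png
c2.png
c3.png
look6.png
scene0.png
scene5.png
scene6.png
side0.png
side5.png
side6.png
w1.png
w1c.png
w2.png
w2c.png
w3.png
w4.png
wrist0.png
```

View pics/look6.png

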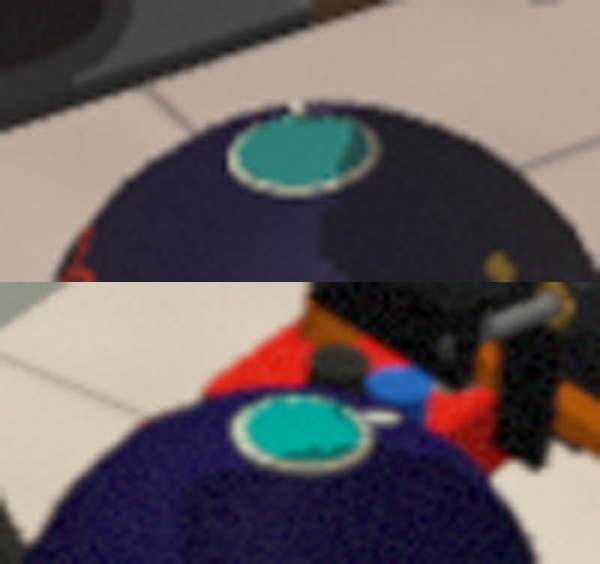

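```bash
python3 - <<'E'
import cv2,numpy as np
a=cv2.imread("pics/scene6.png");b=cv2.imread("pics/side6.png")
cv2.imwrite("pics/z6.png",np.vstack([cv2.resize(a[60:160,190:340],None,fx=4,fy=3,interpolation=cv2.INTER_CUBIC),cv2.resize(b[90:180,340:490],None,fx=4,fy=3,interpolation=cv2.INTER_CUBIC)]))
E
```

```text
(no output)
```

View pics/z6.png

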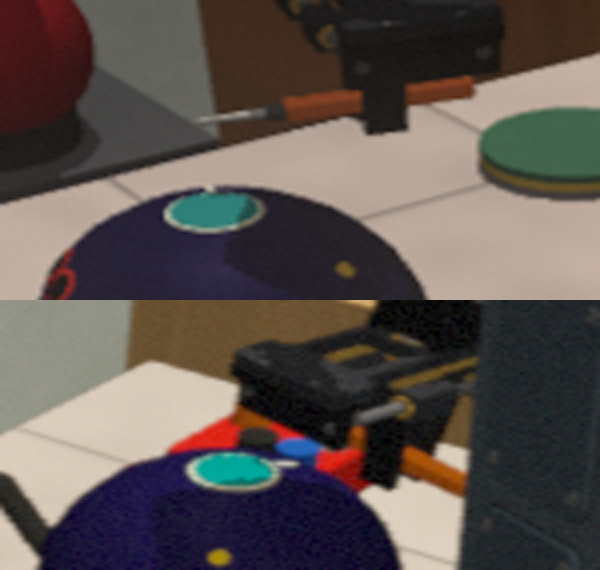

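```bash
python3 - <<'E'
from h import *
t=np.array([.4427+.092*.962,-.2084-.092*.273,.3277])
print(proj('scene',t))
for d in ((.001,0,0),(0,.001,0),(0,0,.001)): print(proj('scene',t+d)-proj('scene',t))
print(proj('scene',[.5415,-.2127,.2742]),proj('side',[.5415,-.2127,.2742]))
# handle back/front tops
for q in (-.05,.05): print(proj('scene',[.4427+q*.962,-.2084-q*.273,.3277]))
E
```

```text
[239.70989642  99.79760975]
[-0.44256696  0.14452487]
[0.24300638 0.1936392 ]
[-0.05944869 -0.46423696]
[243.31461411 129.52172962] [398.10368827 147.00476087]
[307.34538186  87.95224081]
[260.17077975  96.21418442]
```

```bash
python3 -m inch '{"dp":[[10,-1.4,-0.1],[16,0,0],[12,0,0],[6,0,0],[0,0,0],[0,0,0],[0,0,0],[0,0,0]],"yaw":[0,0,0,0,0,0,0,0]}' 
python3 look.py 7
python3 - <<'E'
import cv2,numpy as np
a=cv2.imread("pics/scene7.png")
cv2.imwrite("pics/z7.png",cv2.resize(a[95:155,200:300],None,fx=8,fy=8,interpolation=cv2.INTER_CUBIC))
E
```

```text
time_s: 9.97
position: [0.4425, -0.2112, 0.2765]
tcp_rot: [[0.001, 0.272, 0.962], [-0.001, 0.962, -0.272], [-1.0, -0.001, 0.002]]
force: [0.2, 0.4, -0.4]
opening: 0.143
{'time_s': 9.9667, 'position': [0.4425, -0.2112, 0.2765], 'force': [0.1805, 0.4027, -0.4006], 'moment': [0.0682, -0.1691, 0.0247]} [[0.0014, 0.2723, 0.9622], [-0.0011, 0.9622, -0.2723], [-1.0, -0.0007, 0.0017]]
```

View pics/z7.png

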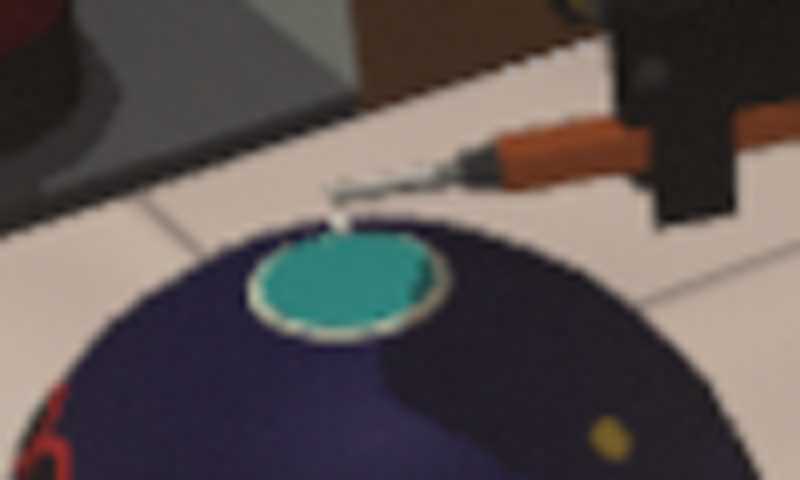

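View pics/side7.png

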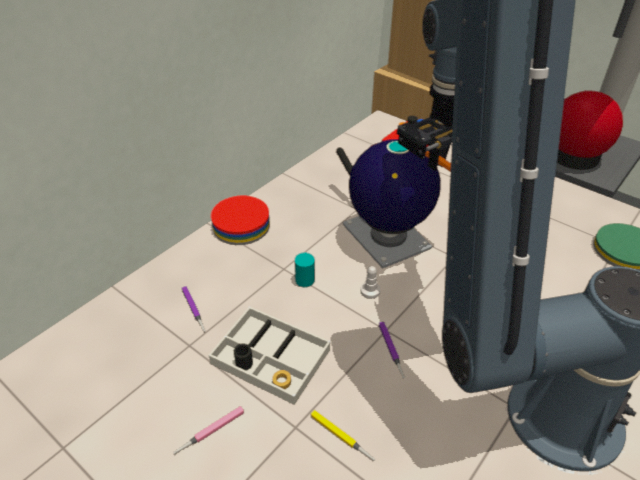

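```bash
python3 -m inch '{"dp":[[0,0,0],[0,0,0],[0,0,0],[0,0,0]],"yaw":[0,0,0,0]}' 
python3 - <<'E'
from rig import bot
import numpy as np
s=bot.read_state();print({k:np.round(s[k],4).tolist() for k in ("position","force","moment","qvel")})
from h import *
t=np.array([.5310,-.2363,.2845]);print(proj('scene',t))
E
```

```text
time_s: 10.4
position: [0.4421, -0.2108, 0.2757]
tcp_rot: [[0.0, 0.272, 0.962], [-0.0, 0.962, -0.272], [-1.0, -0.0, 0.0]]
force: [-0.1, 0.8, -1.1]
opening: 0.144
{'position': [0.4421, -0.2108, 0.2757], 'force': [-0.0524, 0.8005, -1.1138], 'moment': [0.1085, -0.2026, -0.055], 'qvel': [-0.0208, 0.0758, 0.1074, -0.034, 0.0435, 0.0391]}
[241.62867409 118.66334979]
```

```bash
cat > avg.py <<'E'
from rig import bot
import numpy as np,sys
def avg(n=8):
    R=[]
    for i in range(n):
        bot.capture("scene"); s=bot.read_state()
        R.append(np.r_[np.array(s["position"])*1e3,s["force"],s["moment"],np.ravel(s["tcp_rot"])])
    R=np.array(R);return s["time_s"],R.mean(0),R.std(0)
if __name__=="__main__":
    t,m,sd=avg(int(sys.argv[1]) if len(sys.argv)>1 else 8)
    z=m[9:].reshape(3,3)[:,2];y=m[9:].reshape(3,3)[:,1]
    az=np.degrees(np.arctan2(z[1],z[0]))
    tip=m[:3]+92*z+np.array([0,0,8])
    c=np.array([541.5,-212.7]);d=tip[:2]-c
    print("t",round(t,2),"pos",m[:3].round(2),"sd",sd[:3].round(2),"F",m[3:6].round(2),"sd",sd[3:6].round(2),"M",m[6:9].round(3),"sd",sd[6:9].round(3))
    # moment component about tool y (horizontal): tip force up gives M
    print("az",az.round(2),"zdown",(z[2]*1e3).round(1),"tip",tip.round(2),"r",np.hypot(*d).round(2),"a",np.degrees(np.arctan2(d[1],d[0])).round(1),"My_tool",(m[6:9]@y).round(3))
E
python3 avg.py 10
python3 -m inch '{"dp":[[2,1,-0.1],[1,0,0],[0,0,0],[0,0,0]],"yaw":[0,0,0,0]}' 
python3 avg.py 8
```

```text
t 10.9 pos [ 442.04 -210.83  275.64] sd [0.01 0.01 0.02] F [ 0.13  0.04 -0.46] sd [0.39 0.4  0.25] M [ 0.062 -0.147  0.003] sd [0.036 0.02  0.027]
az -15.79 zdown -0.0 tip [ 530.57 -235.86  283.64] r 25.61 a -115.3 My_tool -0.125
time_s: 11.23
position: [0.4421, -0.2097, 0.2725]
tcp_rot: [[-0.0, 0.272, 0.962], [0.0, 0.962, -0.272], [-1.0, 0.0, -0.0]]
force: [-0.8, 0.2, -1.2]
opening: 0.147
t 11.63 pos [ 442.25 -209.87  272.67] sd [0.01 0.02 0.04] F [ 0.01 -0.19 -0.35] sd [0.43 0.39 0.42] M [ 0.076 -0.148  0.009] sd [0.029 0.017 0.023]
az -15.79 zdown 0.1 tip [ 530.78 -234.9   280.67] r 24.65 a -115.8 My_tool -0.122
```

```bash
python3 -m inch '{"dp":[[1,0,0],[1.5,0,0],[0,0,0],[0,0,0]],"yaw":[0,0,0,0]}' >/dev/null
python3 avg.py 6
python3 -m inch '{"dp":[[0.5,0,0],[0,0,0],[0,0,0]],"yaw":[0,0,0]}'  >/dev/null
python3 avg.py 6
python3 -m inch '{"dp":[[0.4,0,0],[0,0,0],[0,0,0]],"yaw":[0,0,0]}' >/dev/null
python3 avg.py 6
```

```text
t 12.27 pos [ 442.23 -209.85  270.15] sd [0.03 0.02 0.05] F [-0.25  0.08 -0.52] sd [0.4  0.61 0.41] M [ 0.073 -0.162 -0.006] sd [0.021 0.021 0.036]
az -15.79 zdown -0.0 tip [ 530.76 -234.89  278.15] r 24.65 a -115.8 My_tool -0.136
t 12.82 pos [ 442.22 -209.85  269.66] sd [0.01 0.01 0.02] F [ 0.26  0.06 -0.46] sd [0.38 0.39 0.32] M [ 0.079 -0.15  -0.013] sd [0.032 0.03  0.029]
az -15.79 zdown 0.0 tip [ 530.75 -234.88  277.66] r 24.65 a -115.9 My_tool -0.123
t 13.37 pos [ 442.23 -209.84  269.25] sd [0.01 0.02 0.02] F [-0.11  0.48 -0.17] sd [0.36 0.38 0.37] M [ 0.061 -0.143  0.013] sd [0.024 0.034 0.038]
az -15.79 zdown -0.0 tip [ 530.76 -234.87  277.25] r 24.63 a -115.9 My_tool -0.121
```

```bash
python3 -m inch '{"dp":[[0.4,0,0],[0,0,0],[0,0,0]],"yaw":[0,0,0]}'  >/dev/null
python3 avg.py 6
python3 -m inch '{"dp":[[0.4,0,0],[0,0,0],[0,0,0]],"yaw":[0,0,0]}' >/dev/null
python3 avg.py 6; python3 look.py 8
python3 - <<'E'
import cv2,numpy as np
a=cv2.imread("pics/scene8.png")
cv2.imwrite("pics/z8.png",cv2.resize(a[110:145,210:280],None,fx=11,fy=11,interpolation=cv2.INTER_CUBIC))
E
```

```text
t 13.92 pos [ 442.22 -209.85  268.85] sd [0.02 0.01 0.01] F [ 0.18 -0.09 -0.51] sd [0.16 0.14 0.43] M [ 0.073 -0.148 -0.022] sd [0.026 0.023 0.032]
az -15.79 zdown 0.0 tip [ 530.75 -234.88  276.85] r 24.65 a -115.9 My_tool -0.123
t 14.47 pos [ 442.23 -209.85  268.46] sd [0.01 0.01 0.01] F [ 0.04 -0.25 -0.64] sd [0.32 0.32 0.4 ] M [ 0.057 -0.134 -0.018] sd [0.015 0.025 0.019]
az -15.79 zdown 0.0 tip [ 530.76 -234.88  276.46] r 24.64 a -115.8 My_tool -0.114
{'time_s': 14.4667, 'position': [0.4422, -0.2099, 0.2685], 'force': [0.1748, -0.6578, -0.5135], 'moment': [0.0761, -0.162, -0.0458]} [[0.0, 0.2721, 0.9623], [-0.0, 0.9623, -0.2721], [-1.0, -0.0, 0.0]]
```

View pics/z8.png

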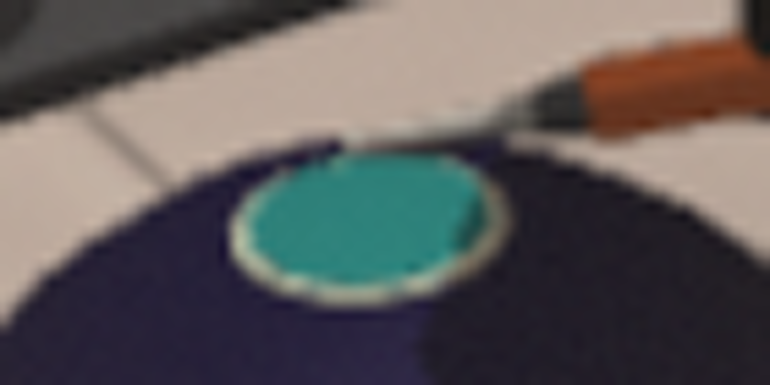

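The tip is now just above the seam at the tick, at crop (345,142). I'll keep lowering in small steps.

```bash
python3 -m inch '{"dp":[[0.3,0,0],[0,0,0],[0,0,0]],"yaw":[0,0,0]}'  >/dev/null
python3 avg.py 6
python3 -m inch '{"dp":[[0.3,0,0],[0,0,0],[0,0,0]],"yaw":[0,0,0]}' >/dev/null
python3 avg.py 6
```

```text
t 15.12 pos [ 442.24 -209.86  268.17] sd [0.01 0.01 0.01] F [-0.13  0.19 -0.04] sd [0.37 0.23 0.35] M [ 0.057 -0.16  -0.007] sd [0.031 0.025 0.018]
az -15.79 zdown 0.1 tip [ 530.77 -234.89  276.18] r 24.64 a -115.8 My_tool -0.138
t 15.67 pos [ 442.25 -209.86  267.89] sd [0.02 0.01 0.02] F [-0.1   0.11  0.37] sd [0.55 0.66 0.5 ] M [ 0.063 -0.176 -0.004] sd [0.031 0.029 0.027]
az -15.79 zdown 0.1 tip [ 530.78 -234.89  275.9 ] r 24.64 a -115.8 My_tool -0.153
```

Contact begins at tip z of about 276.3 mm, and it now presses with about 0.8 N. Next is a planner that prints the increments for each 20° segment, using the measured pose as feedback.

```bash
cat > plan.py <<'E'
from rig import bot
import numpy as np,sys,os,json
from scipy.optimize import least_squares
# args: n (segment just finished), optional cx cy overrides
n=int(sys.argv[1]); step=float(sys.argv[2]) if len(sys.argv)>2 else 20.
C=np.array([541.5,-212.7]);
if os.path.exists("C.json"): C=np.array(json.load(open("C.json")))
R,L=24.55,92.
u=lambda t:np.array([np.cos(np.radians(t)),np.sin(np.radians(t))])
Q=[]
for i in range(5):
    bot.capture("side"); s=bot.read_state(); Q.append((np.array(s["position"])*1e3,s["force"],s["moment"],s["tcp_rot"]))
pos=np.mean([q[0] for q in Q[-2:]],0);F=np.mean([q[1] for q in Q[1:]],0);M=np.mean([q[2] for q in Q[1:]],0)
T=np.array(Q[-1][3]);z=T[:2,2];y=T[:,1];az=np.degrees(np.arctan2(z[1],z[0]))
tip=pos[:2]+L*z;d=tip-C
h0=-196-n*200/18.;a0=-116-20.*n
wrap=lambda x:(x+180)%360-180
h=h0+wrap(az+180-h0);a=a0+wrap(np.degrees(np.arctan2(d[1],d[0]))-a0)
print("t %.2f z %.2f F %s My %.3f | r %.2f a %.1f(%.1f) h %.1f(%.1f) grip %.3f j6 %.1f"%(s["time_s"],pos[2],np.round(F,2),M@y,np.hypot(*d),a,a0,h,h0,s["opening"],s["joint_positions"][5]))
a1=a0-step;h1=h0-step*200/360
yaw=(h-h1)/20
out=[]
p=pos[:2].copy();hh=h
for k in range(2):
    am=a+(a1-a)*(k+1)/2;hm=h+(h1-h)*(k+1)/2
    tgt=C+R*u(am)+L*u(hm)
    A=np.zeros((2,2));g=hh
    for i in range(10):
        zz=-u(g);yy=np.array([-zz[1],zz[0]]);A+=np.c_[yy,zz];g-=yaw
    v=np.linalg.solve(A,tgt-p);out.append(v.round(2));p=p+A@v.round(2);hh=g
print("half1 y,z",out[0],"half2",out[1],"yaw %.2f"%yaw)
E
python3 plan.py 0
```

```text
t 15.92 z 267.87 F [0.37 0.21 0.37] My -0.183 | r 24.65 a -115.8(-116.0) h -195.8(-196.0) grip 0.141 j6 -112.7
half1 y,z [ 1.01 -0.42] half2 [ 1.04 -0.41] yaw 0.57
```

```bash
python3 -m inch '{"dp":[[0.02,1.01,-0.42],[0.02,1.01,-0.42],[0.02,1.01,-0.42],[0.02,1.01,-0.42],[0.02,1.01,-0.42],[0.02,1.01,-0.42],[0.02,1.01,-0.42],[0.02,1.01,-0.42],[0.02,1.01,-0.42],[0.02,1.01,-0.42],[0,1.04,-0.41],[0,1.04,-0.41],[0,1.04,-0.41],[0,1.04,-0.41],[0,1.04,-0.41],[0,1.04,-0.41],[0,1.04,-0.41],[0,1.04,-0.41],[0,1.04,-0.41],[0,1.04,-0.41]],"yaw":[0.57,0.57,0.57,0.57,0.57,0.57,0.57,0.57,0.57,0.57,0.57,0.57,0.57,0.57,0.57,0.57,0.57,0.57,0.57,0.57]}'
python3 plan.py 1
```

```text
time_s: 17.58
position: [0.4419, -0.1877, 0.2676]
tcp_rot: [[-0.0, 0.458, 0.889], [-0.0, 0.889, -0.458], [-1.0, -0.0, -0.0]]
force: [0.8, -0.8, 0.3]
opening: 0.143
t 17.83 z 267.62 F [-0.04 -0.04  0.91] My -0.206 | r 24.67 a -136.4(-136.0) h -207.2(-207.1) grip 0.142 j6 -99.2
half1 y,z [ 1.05 -0.38] half2 [ 1.07 -0.37] yaw 0.55
```

```bash
python3 -m inch '{"dp":[[0,1.05,-0.38],[0,1.05,-0.38],[0,1.05,-0.38],[0,1.05,-0.38],[0,1.05,-0.38],[0,1.05,-0.38],[0,1.05,-0.38],[0,1.05,-0.38],[0,1.05,-0.38],[0,1.05,-0.38],[0,1.07,-0.37],[0,1.07,-0.37],[0,1.07,-0.37],[0,1.07,-0.37],[0,1.07,-0.37],[0,1.07,-0.37],[0,1.07,-0.37],[0,1.07,-0.37],[0,1.07,-0.37],[0,1.07,-0.37]],"yaw":[0.55,0.55,0.55,0.55,0.55,0.55,0.55,0.55,0.55,0.55,0.55,0.55,0.55,0.55,0.55,0.55,0.55,0.55,0.55,0.55]}'
python3 plan.py 2; python3 look.py 9
```

```text
time_s: 19.5
position: [0.447, -0.1658, 0.2676]
tcp_rot: [[0.0, 0.619, 0.785], [0.0, 0.785, -0.619], [-1.0, 0.0, 0.0]]
force: [0.3, -0.7, 0.3]
opening: 0.146
t 19.75 z 267.60 F [ 0.02 -0.41  0.38] My -0.177 | r 24.46 a -156.0(-156.0) h -218.2(-218.2) grip 0.147 j6 -85.6
half1 y,z [ 1.1  -0.37] half2 [ 1.14 -0.35] yaw 0.56
{'time_s': 19.75, 'position': [0.4468, -0.1658, 0.2676], 'force': [-0.3506, -0.505, 0.9154], 'moment': [-0.0278, -0.141, 0.0159]} [[-0.0003, 0.6182, 0.7861], [0.0003, 0.7861, -0.6182], [-1.0, 0.0, -0.0004]]
```

View pics/look9.png

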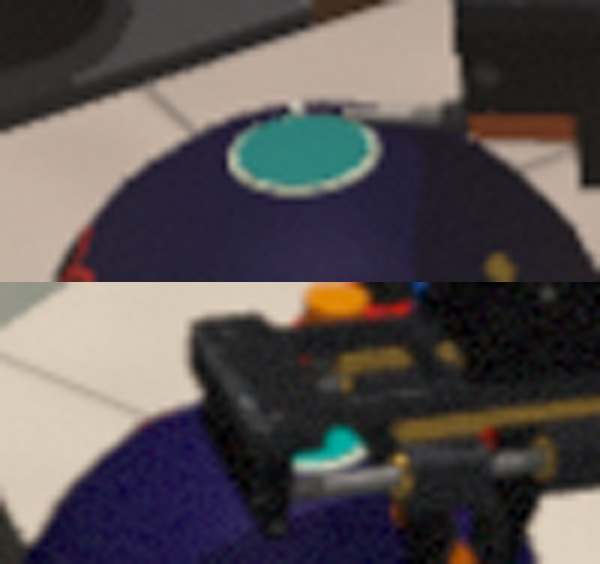

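```bash
python3 - <<'E'
from h import *
import cv2
a=cv2.imread("pics/scene9.png")
s=12;x0,y0,w,h=225,112,60,40
im=cv2.resize(a[y0:y0+h,x0:x0+w],None,fx=s,fy=s,interpolation=cv2.INTER_CUBIC)
for t in range(0,360,20):
    q=proj('scene',[.5415+.024*np.cos(np.radians(t)),-.2127+.024*np.sin(np.radians(t)),.2742]);cv2.circle(im,tuple(int(v) for v in ((q-[x0,y0]+.5)*s)),2,(0,0,255),-1)
q=proj('scene',[.5415+.02455*np.cos(np.radians(-156)),-.2127+.02455*np.sin(np.radians(-156)),.2760]);cv2.circle(im,tuple(int(v) for v in ((q-[x0,y0]+.5)*s)),3,(255,0,255),-1)
cv2.imwrite("pics/z9.png",im)
E
```

```text
(no output)
```

View pics/z9.png

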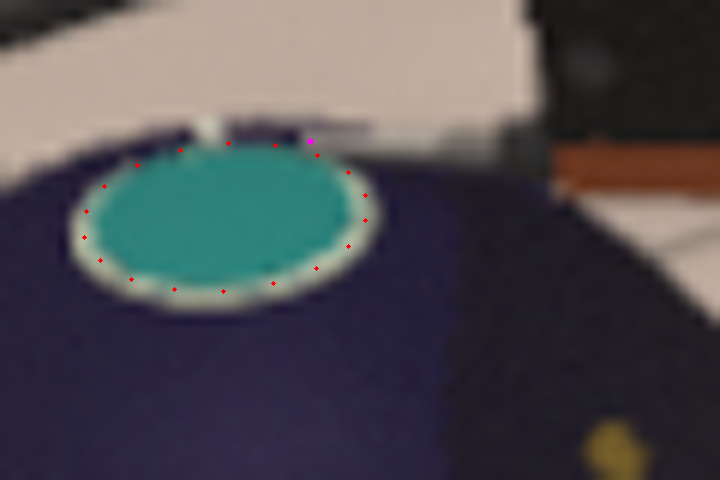

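```bash
python3 -m inch '{"dp":[[0.01,1.1,-0.37],[0.01,1.1,-0.37],[0.01,1.1,-0.37],[0.01,1.1,-0.37],[0.01,1.1,-0.37],[0.01,1.1,-0.37],[0.01,1.1,-0.37],[0.01,1.1,-0.37],[0.01,1.1,-0.37],[0.01,1.1,-0.37],[0,1.14,-0.35],[0,1.14,-0.35],[0,1.14,-0.35],[0,1.14,-0.35],[0,1.14,-0.35],[0,1.14,-0.35],[0,1.14,-0.35],[0,1.14,-0.35],[0,1.14,-0.35],[0,1.14,-0.35]],"yaw":[0.56,0.56,0.56,0.56,0.56,0.56,0.56,0.56,0.56,0.56,0.56,0.56,0.56,0.56,0.56,0.56,0.56,0.56,0.56,0.56]}'
python3 plan.py 3
```

```text
time_s: 21.52
position: [0.4572, -0.1447, 0.2675]
tcp_rot: [[-0.0, 0.76, 0.65], [-0.0, 0.65, -0.76], [-1.0, -0.0, -0.0]]
force: [0.8, -1.6, 0.7]
opening: 0.147
t 21.77 z 267.51 F [0.34 0.02 0.93] My -0.176 | r 24.62 a -175.9(-176.0) h -229.4(-229.3) grip 0.143 j6 -71.6
half1 y,z [ 1.16 -0.33] half2 [ 1.19 -0.3 ] yaw 0.55
```

```bash
python3 -m inch '{"dp":[[0,1.16,-0.33],[0,1.16,-0.33],[0,1.16,-0.33],[0,1.16,-0.33],[0,1.16,-0.33],[0,1.16,-0.33],[0,1.16,-0.33],[0,1.16,-0.33],[0,1.16,-0.33],[0,1.16,-0.33],[0,1.19,-0.3],[0,1.19,-0.3],[0,1.19,-0.3],[0,1.19,-0.3],[0,1.19,-0.3],[0,1.19,-0.3],[0,1.19,-0.3],[0,1.19,-0.3],[0,1.19,-0.3],[0,1.19,-0.3]],"yaw":[0.55,0.55,0.55,0.55,0.55,0.55,0.55,0.55,0.55,0.55,0.55,0.55,0.55,0.55,0.55,0.55,0.55,0.55,0.55,0.55]}'
python3 plan.py 4
```

```text
time_s: 23.43
position: [0.4727, -0.126, 0.2676]
tcp_rot: [[0.0, 0.87, 0.493], [-0.0, 0.493, -0.87], [-1.0, -0.0, 0.0]]
force: [-0.6, -0.5, 0.4]
opening: 0.151
t 23.68 z 267.53 F [0.03 0.35 0.36] My -0.179 | r 24.41 a -196.1(-196.0) h -240.4(-240.4) grip 0.141 j6 -57.7
half1 y,z [ 1.2  -0.29] half2 [ 1.24 -0.25] yaw 0.56
```

```bash
python3 -m inch '{"dp":[[0.01,1.2,-0.29],[0.01,1.2,-0.29],[0.01,1.2,-0.29],[0.01,1.2,-0.29],[0.01,1.2,-0.29],[0.01,1.2,-0.29],[0.01,1.2,-0.29],[0.01,1.2,-0.29],[0.01,1.2,-0.29],[0.01,1.2,-0.29],[0,1.24,-0.25],[0,1.24,-0.25],[0,1.24,-0.25],[0,1.24,-0.25],[0,1.24,-0.25],[0,1.24,-0.25],[0,1.24,-0.25],[0,1.24,-0.25],[0,1.24,-0.25],[0,1.24,-0.25]],"yaw":[0.56,0.56,0.56,0.56,0.56,0.56,0.56,0.56,0.56,0.56,0.56,0.56,0.56,0.56,0.56,0.56,0.56,0.56,0.56,0.56]}'
python3 plan.py 5; python3 look.py 10
```

```text
time_s: 25.35
position: [0.4927, -0.1111, 0.2674]
tcp_rot: [[-0.0, 0.949, 0.315], [0.0, 0.315, -0.949], [-1.0, -0.0, -0.0]]
force: [-0.4, -0.3, -0.5]
opening: 0.148
t 25.60 z 267.42 F [-0.02 -0.11  0.85] My -0.176 | r 24.49 a -215.9(-216.0) h -251.6(-251.6) grip 0.146 j6 -43.8
half1 y,z [ 1.25 -0.24] half2 [ 1.26 -0.2 ] yaw 0.55
{'time_s': 25.6, 'position': [0.4926, -0.1111, 0.2674], 'force': [-0.1686, -0.2499, 0.5367], 'moment': [-0.1167, -0.1736, -0.0101]} [[-0.0, 0.9488, 0.316], [0.0002, 0.316, -0.9488], [-1.0, 0.0, -0.0002]]
```

View pics/look10.png

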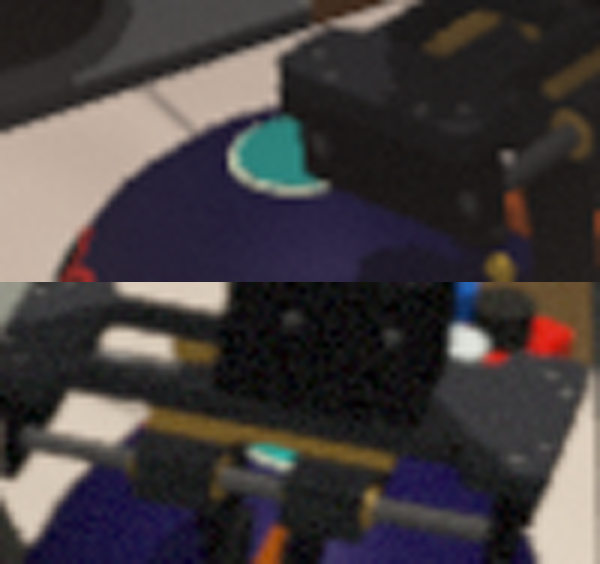

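The gripper hides the tip in both views here, so for this stretch I'll go by the force and the measured pose.

```bash
python3 -m inch '{"dp":[[0,1.25,-0.24],[0,1.25,-0.24],[0,1.25,-0.24],[0,1.25,-0.24],[0,1.25,-0.24],[0,1.25,-0.24],[0,1.25,-0.24],[0,1.25,-0.24],[0,1.25,-0.24],[0,1.25,-0.24],[0,1.26,-0.2],[0,1.26,-0.2],[0,1.26,-0.2],[0,1.26,-0.2],[0,1.26,-0.2],[0,1.26,-0.2],[0,1.26,-0.2],[0,1.26,-0.2],[0,1.26,-0.2],[0,1.26,-0.2]],"yaw":[0.55,0.55,0.55,0.55,0.55,0.55,0.55,0.55,0.55,0.55,0.55,0.55,0.55,0.55,0.55,0.55,0.55,0.55,0.55,0.55]}'
python3 plan.py 6
```

```text
time_s: 27.37
position: [0.5161, -0.1011, 0.2674]
tcp_rot: [[-0.0, 0.992, 0.128], [0.0, 0.128, -0.992], [-1.0, -0.0, -0.0]]
force: [-0.1, 0.0, 0.0]
opening: 0.144
t 27.62 z 267.44 F [-0.35 -0.08  0.6 ] My -0.127 | r 24.51 a -236.3(-236.0) h -262.6(-262.7) grip 0.148 j6 -30.7
half1 y,z [ 1.28 -0.17] half2 [ 1.3  -0.14] yaw 0.56
```

```bash
python3 -m inch '{"dp":[[0.01,1.28,-0.17],[0.01,1.28,-0.17],[0.01,1.28,-0.17],[0.01,1.28,-0.17],[0.01,1.28,-0.17],[0.01,1.28,-0.17],[0.01,1.28,-0.17],[0.01,1.28,-0.17],[0.01,1.28,-0.17],[0.01,1.28,-0.17],[0,1.3,-0.14],[0,1.3,-0.14],[0,1.3,-0.14],[0,1.3,-0.14],[0,1.3,-0.14],[0,1.3,-0.14],[0,1.3,-0.14],[0,1.3,-0.14],[0,1.3,-0.14],[0,1.3,-0.14]],"yaw":[0.56,0.56,0.56,0.56,0.56,0.56,0.56,0.56,0.56,0.56,0.56,0.56,0.56,0.56,0.56,0.56,0.56,0.56,0.56,0.56]}'
python3 plan.py 7
```

```text
time_s: 29.28
position: [0.5417, -0.0971, 0.2673]
tcp_rot: [[-0.0, 0.998, -0.067], [0.0, -0.067, -0.998], [-1.0, -0.0, -0.0]]
force: [-0.3, -1.1, 0.3]
opening: 0.145
t 29.53 z 267.36 F [-0.63  0.11  1.14] My -0.146 | r 24.54 a -256.2(-256.0) h -273.8(-273.8) grip 0.144 j6 -18.0
half1 y,z [ 1.3  -0.11] half2 [ 1.31 -0.07] yaw 0.56
```

```bash
python3 -m inch '{"dp":[[0,1.3,-0.11],[0,1.3,-0.11],[0,1.3,-0.11],[0,1.3,-0.11],[0,1.3,-0.11],[0,1.3,-0.11],[0,1.3,-0.11],[0,1.3,-0.11],[0,1.3,-0.11],[0,1.3,-0.11],[0,1.31,-0.07],[0,1.31,-0.07],[0,1.31,-0.07],[0,1.31,-0.07],[0,1.31,-0.07],[0,1.31,-0.07],[0,1.31,-0.07],[0,1.31,-0.07],[0,1.31,-0.07],[0,1.31,-0.07]],"yaw":[0.56,0.56,0.56,0.56,0.56,0.56,0.56,0.56,0.56,0.56,0.56,0.56,0.56,0.56,0.56,0.56,0.56,0.56,0.56,0.56]}'
python3 plan.py 8
```

```text
time_s: 31.2
position: [0.5677, -0.0995, 0.2673]
tcp_rot: [[-0.0, 0.966, -0.26], [0.0, -0.26, -0.966], [-1.0, -0.0, -0.0]]
force: [-0.5, 0.6, 0.7]
opening: 0.145
t 31.45 z 267.38 F [-0.18  0.16  0.68] My -0.069 | r 24.46 a -275.8(-276.0) h -285.0(-284.9) grip 0.145 j6 -6.1
half1 y,z [ 1.31 -0.05] half2 [ 1.32 -0.02] yaw 0.55
```

```bash
python3 -m inch '{"dp":[[0.01,1.31,-0.05],[0.01,1.31,-0.05],[0.01,1.31,-0.05],[0.01,1.31,-0.05],[0.01,1.31,-0.05],[0,1.31,-0.05],[0,1.31,-0.05],[0,1.31,-0.05],[0,1.31,-0.05],[0,1.31,-0.05],[0,1.32,-0.02],[0,1.32,-0.02],[0,1.32,-0.02],[0,1.32,-0.02],[0,1.32,-0.02],[0,1.32,-0.02],[0,1.32,-0.02],[0,1.32,-0.02],[0,1.32,-0.02],[0,1.32,-0.02]],"yaw":[0.55,0.55,0.55,0.55,0.55,0.55,0.55,0.55,0.55,0.55,0.55,0.55,0.55,0.55,0.55,0.55,0.55,0.55,0.55,0.55]}'
python3 plan.py 9; python3 look.py 11
```

```text
time_s: 33.12
position: [0.5926, -0.1079, 0.2673]
tcp_rot: [[0.0, 0.898, -0.439], [0.0, -0.439, -0.898], [-1.0, 0.0, -0.0]]
force: [-1.2, 0.9, 0.5]
opening: 0.145
t 33.37 z 267.35 F [0.02 0.45 0.77] My -0.044 | r 24.55 a -296.3(-296.0) h -296.0(-296.0) grip 0.148 j6 5.0
half1 y,z [1.31 0.03] half2 [1.32 0.05] yaw 0.56
{'time_s': 33.3667, 'position': [0.5927, -0.108, 0.2673], 'force': [-0.2489, 0.9411, 0.1608], 'moment': [-0.1111, -0.0316, -0.0181]} [[0.0005, 0.899, -0.438], [-0.0002, -0.438, -0.899], [-1.0, 0.0005, -0.0001]]
```

View pics/look11.png

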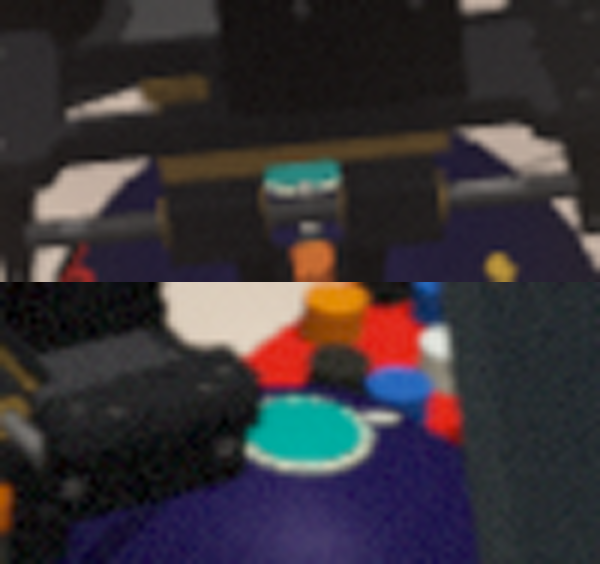

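```bash
python3 -m inch '{"dp":[[0,1.31,0.03],[0,1.31,0.03],[0,1.31,0.03],[0,1.31,0.03],[0,1.31,0.03],[0,1.31,0.03],[0,1.31,0.03],[0,1.31,0.03],[0,1.31,0.03],[0,1.31,0.03],[0,1.32,0.05],[0,1.32,0.05],[0,1.32,0.05],[0,1.32,0.05],[0,1.32,0.05],[0,1.32,0.05],[0,1.32,0.05],[0,1.32,0.05],[0,1.32,0.05],[0,1.32,0.05]],"yaw":[0.56,0.56,0.56,0.56,0.56,0.56,0.56,0.56,0.56,0.56,0.56,0.56,0.56,0.56,0.56,0.56,0.56,0.56,0.56,0.56]}'
python3 plan.py 10
```

```text
time_s: 35.13
position: [0.6146, -0.1223, 0.2673]
tcp_rot: [[0.0, 0.796, -0.605], [-0.0, -0.605, -0.796], [-1.0, 0.0, -0.0]]
force: [0.3, 0.5, 1.0]
opening: 0.147
t 35.38 z 267.35 F [0.29 0.54 0.65] My -0.026 | r 24.43 a -315.9(-316.0) h -307.2(-307.1) grip 0.148 j6 15.7
half1 y,z [1.31 0.08] half2 [1.3  0.12] yaw 0.55
```

```bash
python3 -m inch '{"dp":[[0.01,1.31,0.08],[0.01,1.31,0.08],[0.01,1.31,0.08],[0.01,1.31,0.08],[0.01,1.31,0.08],[0.01,1.31,0.08],[0.01,1.31,0.08],[0.01,1.31,0.08],[0.01,1.31,0.08],[0.01,1.31,0.08],[0,1.3,0.12],[0,1.3,0.12],[0,1.3,0.12],[0,1.3,0.12],[0,1.3,0.12],[0,1.3,0.12],[0,1.3,0.12],[0,1.3,0.12],[0,1.3,0.12],[0,1.3,0.12]],"yaw":[0.55,0.55,0.55,0.55,0.55,0.55,0.55,0.55,0.55,0.55,0.55,0.55,0.55,0.55,0.55,0.55,0.55,0.55,0.55,0.55]}'
python3 plan.py 11
```

```text
time_s: 37.05
position: [0.6324, -0.1413, 0.2672]
tcp_rot: [[0.0, 0.666, -0.746], [0.0, -0.746, -0.666], [-1.0, 0.0, -0.0]]
force: [0.8, 1.2, 0.2]
opening: 0.143
t 37.30 z 267.22 F [0.65 0.59 0.97] My -0.009 | r 24.45 a -336.2(-336.0) h -318.2(-318.2) grip 0.149 j6 25.7
half1 y,z [1.3  0.14] half2 [1.28 0.19] yaw 0.56
```

```bash
python3 -m inch '{"dp":[[0,1.3,0.14],[0,1.3,0.14],[0,1.3,0.14],[0,1.3,0.14],[0,1.3,0.14],[0,1.3,0.14],[0,1.3,0.14],[0,1.3,0.14],[0,1.3,0.14],[0,1.3,0.14],[0,1.28,0.19],[0,1.28,0.19],[0,1.28,0.19],[0,1.28,0.19],[0,1.28,0.19],[0,1.28,0.19],[0,1.28,0.19],[0,1.28,0.19],[0,1.28,0.19],[0,1.28,0.19]],"yaw":[0.56,0.56,0.56,0.56,0.56,0.56,0.56,0.56,0.56,0.56,0.56,0.56,0.56,0.56,0.56,0.56,0.56,0.56,0.56,0.56]}'
python3 plan.py 12
```

```text
time_s: 38.97
position: [0.6451, -0.164, 0.2672]
tcp_rot: [[0.0, 0.508, -0.861], [0.0, -0.861, -0.508], [-1.0, 0.0, -0.0]]
force: [0.7, 1.1, 1.2]
opening: 0.144
t 39.22 z 267.22 F [ 0.46 -0.06  1.02] My -0.009 | r 24.38 a -356.0(-356.0) h -329.4(-329.3) grip 0.146 j6 35.5
half1 y,z [1.27 0.2 ] half2 [1.24 0.24] yaw 0.55
```

```bash
python3 -m inch '{"dp":[[0,1.27,0.2],[0,1.27,0.2],[0,1.27,0.2],[0,1.27,0.2],[0,1.27,0.2],[0,1.27,0.2],[0,1.27,0.2],[0,1.27,0.2],[0,1.27,0.2],[0,1.27,0.2],[0,1.24,0.24],[0,1.24,0.24],[0,1.24,0.24],[0,1.24,0.24],[0,1.24,0.24],[0,1.24,0.24],[0,1.24,0.24],[0,1.24,0.24],[0,1.24,0.24],[0,1.24,0.24]],"yaw":[0.55,0.55,0.55,0.55,0.55,0.55,0.55,0.55,0.55,0.55,0.55,0.55,0.55,0.55,0.55,0.55,0.55,0.55,0.55,0.55]}'
python3 plan.py 13; python3 look.py 12
python3 - <<'E'
from h import *
import cv2
ims=[]
for n,(x0,y0,w,h) in dict(scene=(213,112,70,36),side=(368,128,70,36)).items():
    a=cv2.imread(f"pics/{n}12.png");s=8
    im=cv2.resize(a[y0:y0+h,x0:x0+w],None,fx=s,fy=s,interpolation=cv2.INTER_CUBIC)
    q=proj(n,[.5415+.02455*np.cos(np.radians(-16)),-.2127+.02455*np.sin(np.radians(-16)),.2762]);cv2.circle(im,tuple(int(v) for v in ((q-[x0,y0]+.5)*s)),2,(255,0,255),-1)
    ims.append(im)
cv2.imwrite("pics/z12.png",np.vstack(ims))
E
```

```text
time_s: 40.88
position: [0.6518, -0.1885, 0.2672]
tcp_rot: [[-0.0, 0.335, -0.942], [0.0, -0.942, -0.335], [-1.0, -0.0, 0.0]]
force: [0.5, 0.3, 1.4]
opening: 0.144
t 41.13 z 267.19 F [0.3  0.41 1.22] My 0.002 | r 24.50 a -376.0(-376.0) h -340.4(-340.4) grip 0.149 j6 44.8
half1 y,z [1.24 0.26] half2 [1.21 0.3 ] yaw 0.56
{'time_s': 41.1333, 'position': [0.6517, -0.1886, 0.2672], 'force': [0.524, 0.3444, 1.131], 'moment': [0.0057, -0.0449, 0.0435]} [[-0.0002, 0.3357, -0.942], [-0.0003, -0.942, -0.3357], [-1.0, 0.0002, 0.0002]]
```

View pics/z12.png

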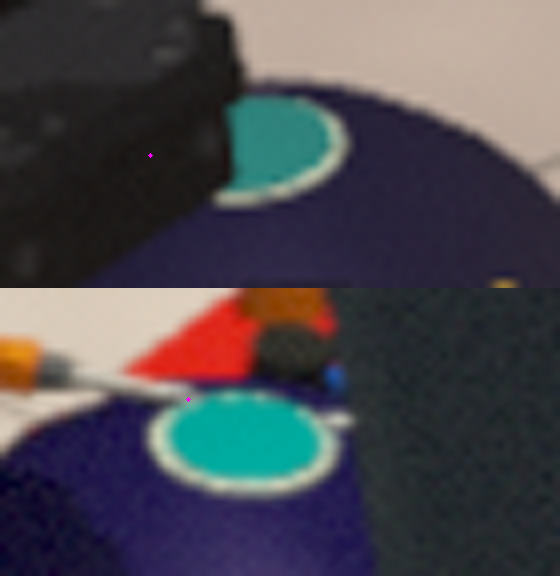

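The side view shows the tip on the seam, with its end at crop (200,400) and the predicted centre at (188,398). Contact force is about 1.6 N, so I'll ease off slightly.

```bash
python3 -m inch '{"dp":[[-0.01,1.24,0.26],[-0.01,1.24,0.26],[-0.01,1.24,0.26],[-0.01,1.24,0.26],[-0.01,1.24,0.26],[-0.01,1.24,0.26],[-0.01,1.24,0.26],[-0.01,1.24,0.26],[-0.01,1.24,0.26],[-0.01,1.24,0.26],[0,1.21,0.3],[0,1.21,0.3],[0,1.21,0.3],[0,1.21,0.3],[0,1.21,0.3],[0,1.21,0.3],[0,1.21,0.3],[0,1.21,0.3],[0,1.21,0.3],[0,1.21,0.3]],"yaw":[0.56,0.56,0.56,0.56,0.56,0.56,0.56,0.56,0.56,0.56,0.56,0.56,0.56,0.56,0.56,0.56,0.56,0.56,0.56,0.56]}'
python3 plan.py 14
```

```text
time_s: 42.9
position: [0.6524, -0.2136, 0.2673]
tcp_rot: [[0.0, 0.145, -0.989], [-0.0, -0.989, -0.145], [-1.0, 0.0, 0.0]]
force: [0.4, -0.7, 1.0]
opening: 0.15
t 43.15 z 267.27 F [ 0.62 -0.06  0.51] My -0.025 | r 24.46 a -396.0(-396.0) h -351.6(-351.6) grip 0.145 j6 54.2
half1 y,z [1.19 0.31] half2 [1.16 0.34] yaw 0.55
```

```bash
python3 -m inch '{"dp":[[0.01,1.19,0.31],[0.01,1.19,0.31],[0.01,1.19,0.31],[0.01,1.19,0.31],[0.01,1.19,0.31],[0.01,1.19,0.31],[0.01,1.19,0.31],[0.01,1.19,0.31],[0,1.19,0.31],[0,1.19,0.31],[0,1.16,0.34],[0,1.16,0.34],[0,1.16,0.34],[0,1.16,0.34],[0,1.16,0.34],[0,1.16,0.34],[0,1.16,0.34],[0,1.16,0.34],[0,1.16,0.34],[0,1.16,0.34]],"yaw":[0.55,0.55,0.55,0.55,0.55,0.55,0.55,0.55,0.55,0.55,0.55,0.55,0.55,0.55,0.55,0.55,0.55,0.55,0.55,0.55]}'
python3 plan.py 15
```

```text
time_s: 44.82
position: [0.6472, -0.2373, 0.2672]
tcp_rot: [[-0.0, -0.046, -0.999], [-0.0, -0.999, 0.046], [-1.0, 0.0, 0.0]]
force: [1.3, 0.2, 0.1]
opening: 0.145
t 45.07 z 267.18 F [ 0.36 -0.22  0.47] My -0.030 | r 24.62 a -416.2(-416.0) h -362.6(-362.7) grip 0.145 j6 63.2
half1 y,z [1.13 0.36] half2 [1.11 0.37] yaw 0.56
```

```bash
python3 -m inch '{"dp":[[0.02,1.13,0.36],[0.02,1.13,0.36],[0.02,1.13,0.36],[0.02,1.13,0.36],[0.02,1.13,0.36],[0.01,1.13,0.36],[0.01,1.13,0.36],[0.01,1.13,0.36],[0.01,1.13,0.36],[0.01,1.13,0.36],[0,1.11,0.37],[0,1.11,0.37],[0,1.11,0.37],[0,1.11,0.37],[0,1.11,0.37],[0,1.11,0.37],[0,1.11,0.37],[0,1.11,0.37],[0,1.11,0.37],[0,1.11,0.37]],"yaw":[0.56,0.56,0.56,0.56,0.56,0.56,0.56,0.56,0.56,0.56,0.56,0.56,0.56,0.56,0.56,0.56,0.56,0.56,0.56,0.56]}'
python3 plan.py 16
```

```text
time_s: 46.73
position: [0.6369, -0.2585, 0.2671]
tcp_rot: [[0.0, -0.239, -0.971], [-0.0, -0.971, 0.239], [-1.0, 0.0, -0.0]]
force: [0.6, -0.1, 1.6]
opening: 0.147
t 46.98 z 267.02 F [ 0.23 -0.4   1.08] My -0.071 | r 24.52 a -436.0(-436.0) h -373.8(-373.8) grip 0.144 j6 72.4
half1 y,z [1.08 0.39] half2 [1.04 0.41] yaw 0.56
```

```bash
python3 -m inch '{"dp":[[0,1.08,0.39],[0,1.08,0.39],[0,1.08,0.39],[0,1.08,0.39],[0,1.08,0.39],[0,1.08,0.39],[0,1.08,0.39],[0,1.08,0.39],[0,1.08,0.39],[0,1.08,0.39],[0,1.04,0.41],[0,1.04,0.41],[0,1.04,0.41],[0,1.04,0.41],[0,1.04,0.41],[0,1.04,0.41],[0,1.04,0.41],[0,1.04,0.41],[0,1.04,0.41],[0,1.04,0.41]],"yaw":[0.56,0.56,0.56,0.56,0.56,0.56,0.56,0.56,0.56,0.56,0.56,0.56,0.56,0.56,0.56,0.56,0.56,0.56,0.56,0.56]}'
python3 plan.py 17 23
```

```text
time_s: 48.65
position: [0.6224, -0.2759, 0.2671]
tcp_rot: [[0.0, -0.423, -0.906], [-0.0, -0.906, 0.423], [-1.0, 0.0, -0.0]]
force: [0.6, 0.1, 1.1]
opening: 0.146
t 48.90 z 266.99 F [ 0.57 -0.53  1.49] My -0.099 | r 24.31 a -456.1(-456.0) h -385.0(-384.9) grip 0.147 j6 81.7
half1 y,z [1.18 0.47] half2 [1.11 0.48] yaw 0.63
```

```bash
python3 -m inch '{"dp":[[-0.01,1.18,0.47],[-0.01,1.18,0.47],[-0.01,1.18,0.47],[-0.01,1.18,0.47],[-0.01,1.18,0.47],[-0.01,1.18,0.47],[-0.01,1.18,0.47],[-0.01,1.18,0.47],[-0.01,1.18,0.47],[-0.01,1.18,0.47],[0,1.11,0.48],[0,1.11,0.48],[0,1.11,0.48],[0,1.11,0.48],[0,1.11,0.48],[0,1.11,0.48],[0,1.11,0.48],[0,1.11,0.48],[0,1.11,0.48],[0,1.11,0.48]],"yaw":[0.63,0.63,0.63,0.63,0.63,0.63,0.63,0.63,0.63,0.63,0.63,0.63,0.63,0.63,0.63,0.63,0.63,0.63,0.63,0.63]}'
python3 plan.py 18; python3 look.py 13
```

```text
time_s: 50.57
position: [0.6025, -0.2906, 0.2672]
tcp_rot: [[-0.0, -0.611, -0.792], [0.0, -0.792, 0.611], [-1.0, -0.0, 0.0]]
force: [0.5, -0.6, 1.3]
opening: 0.144
t 50.82 z 267.09 F [ 0.08 -0.67  1.03] My -0.132 | r 24.66 a -479.1(-476.0) h -397.6(-396.0) grip 0.145 j6 92.3
half1 y,z [0.79 0.37] half2 [0.79 0.36] yaw 0.48
{'time_s': 50.8167, 'position': [0.6025, -0.2903, 0.2671], 'force': [-0.8746, -0.8163, 1.602], 'moment': [0.1083, 0.1463, 0.0314]} [[-0.0006, -0.6099, -0.7925], [0.0003, -0.7925, 0.6099], [-1.0, 0.0001, 0.0006]]
```

View pics/look13.png

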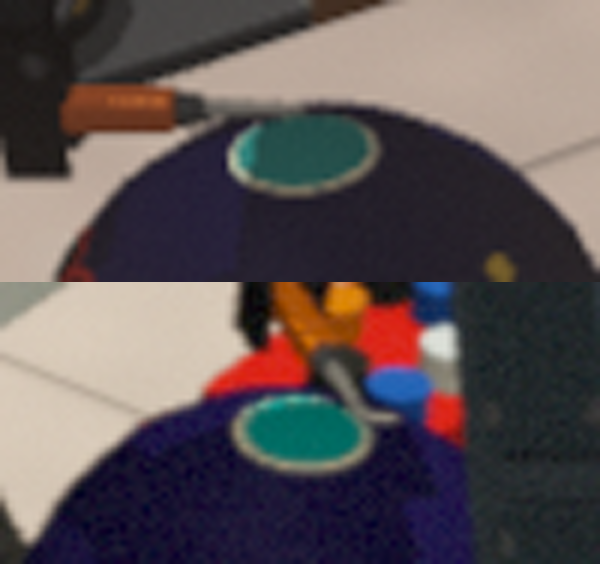

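The tip is back at the tick in both views and 3° past it, still in contact. Now I'll lift off and carry the probe back to the tray.

```bash
python3 -m inch '{"dp":[[-15,0,0],[-35,0,0],[-35,0,0],[-35,0,0],[0,-26.6,25.85],[0,-26.6,25.85],[0,-26.6,25.85],[0,-26.6,25.85],[0,-26.6,25.85],[0,-26.6,25.85],[0,-26.6,25.85],[0,-26.6,25.85],[0,-26.6,25.85],[0,-26.6,25.85],[0,-26.6,25.85],[0,-26.6,25.85],[0,-26.6,25.85],[0,-26.6,25.85]],"yaw":[0,0,0,0,0,0,0,0,0,0,0,0,0,0,0,0,0,0]}'
python3 -m inch '{"dp":[[20,0,0],[35,0,0],[35,0,0],[35,0,0],[35,0,0],[35,0,0],[35,0,0],[25,0,0],[0,0,0],[0,0,0],[0,0,0]],"yaw":[-6.94,-6.94,-6.94,-6.94,-6.94,-6.94,-6.94,0,0,0,0]}'
python3 avg.py 3
python3 - <<'E'
from rig import bot
import cv2,pickle
c=bot.capture("wrist");pickle.dump(c,open("w5.pkl","wb"));cv2.imwrite("pics/w5.png",c["color"][:,:,::-1])
c=bot.capture("side");cv2.imwrite("pics/s5.png",cv2.resize(c["color"][270:420,190:350,::-1],None,fx=4,fy=4,interpolation=cv2.INTER_CUBIC))
E
```

```text
time_s: 52.42
position: [0.5421, 0.2273, 0.3869]
tcp_rot: [[-0.001, -0.61, -0.793], [0.0, -0.793, 0.61], [-1.0, 0.0, 0.001]]
force: [-0.2, 0.2, -0.9]
opening: 0.144
time_s: 53.33
position: [0.5442, 0.2257, 0.1335]
tcp_rot: [[0.002, 0.19, -0.982], [0.001, -0.982, -0.19], [-1.0, -0.0, -0.003]]
force: [-0.5, -1.1, -0.5]
opening: 0.147
t 53.48 pos [544.66 225.77 134.35] sd [0.07 0.03 0.14] F [-0.11  0.27 -0.23] sd [0.41 0.33 0.4 ] M [ 0.034 -0.029  0.011] sd [0.017 0.005 0.055]
az -169.02 zdown -4.5 tip [454.35 208.25 141.94] r 429.87 a 101.7 My_tool 0.035
```

View pics/w5.png

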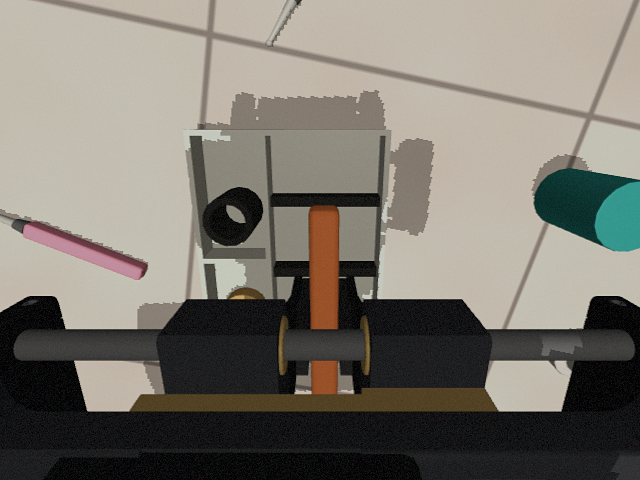

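View pics/s5.png

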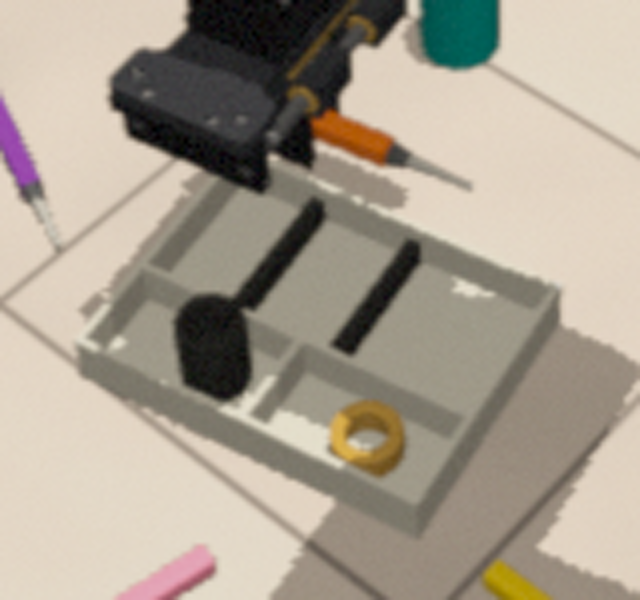

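```bash
python3 - <<'E'
from h import *
c=pickle.load(open("w5.pkl","rb"));p=c["pose"];K['wrist']=c["intrinsics"]
f=onz(ray('wrist',326,199.5,pose=p),.02);n=onz(ray('wrist',326,268,pose=p),.02)
d=f-n;print(f,n,(f+n)/2,np.hypot(*d[:2]),np.degrees(np.arctan2(d[1],d[0])))
print(p[:3,3])
E
```

```text
[0.5733532  0.22887635 0.02      ] [0.51665888 0.21779265 0.02      ] [0.54500604 0.2233345  0.02      ] 0.05776758805804499 11.061764680750604
[0.6265898  0.2409656  0.28527488]
```

```bash
python3 -m inch '{"dp":[[20,1.6,1],[28,0,0],[28,0,0],[20,0,0],[8,0,0],[0,0,0],[0,0,0],[0,0,0],[0,0,0],[0,0,0]],"yaw":[0,0,0,0,0,0,0,0,0,0]}'
python3 avg.py 4
python3 - <<'E'
from rig import bot
import cv2,pickle
c=bot.capture("wrist");cv2.imwrite("pics/w6.png",c["color"][:,:,::-1])
E
```

```text
time_s: 54.42
position: [0.5433, 0.2238, 0.0296]
tcp_rot: [[0.003, 0.191, -0.982], [0.001, -0.982, -0.191], [-1.0, -0.0, -0.003]]
force: [-1.2, -0.6, 0.1]
opening: 0.146
t 54.62 pos [542.85 223.71  29.04] sd [0.19 0.05 0.25] F [-0.05  0.11 -0.29] sd [0.83 0.38 0.3 ] M [-0.007 -0.004  0.023] sd [0.023 0.002 0.024]
az -169.01 zdown -1.5 tip [452.54 206.16  36.89] r 428.21 a 102.0 My_tool 0.002
```

View pics/w6.png

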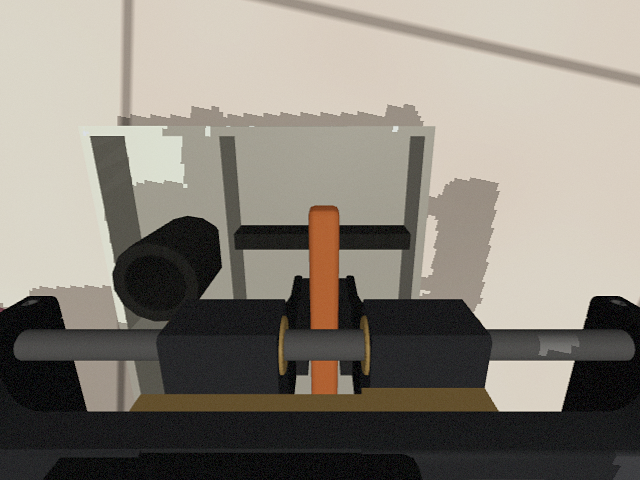

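```bash
python3 -m inch '{"dp":[[3,0,0],[3,0,0],[2,0,0],[0.5,0,0],[0,0,0],[0,0,0],[0,0,0]],"yaw":[0,0,0,0,0,0,0]}' >/dev/null
python3 avg.py 4
python3 -m inch '{"dp":[[0.6,0,0],[0,0,0],[0,0,0]],"yaw":[0,0,0]}' >/dev/null
python3 avg.py 4
```

```text
t 55.45 pos [542.45 223.6   19.75] sd [0.02 0.01 0.02] F [ 0.01  0.06 -0.81] sd [0.51 0.11 0.37] M [-0.008 -0.01  -0.003] sd [0.034 0.026 0.01 ]
az -169.01 zdown -0.2 tip [452.14 206.06  27.73] r 428.19 a 102.0 My_tool 0.009
t 55.9 pos [542.35 223.58  19.08] sd [0.01 0.02 0.01] F [-0.15 -0.54 -0.28] sd [0.27 0.37 0.37] M [-0.005 -0.019 -0.006] sd [0.038 0.019 0.018]
az -169.01 zdown 0.0 tip [452.03 206.04  27.08] r 428.19 a 102.1 My_tool 0.018
```

```bash
python3 -m inch '{"dp":[[0.4,0,-1.3],[0,0,0],[0,0,0]],"yaw":[0,0,0]}' >/dev/null
python3 avg.py 4
python3 -m inch '{"dp":[[0.4,0,0],[0,0,0],[0,0,0]],"yaw":[0,0,0]}' >/dev/null
python3 avg.py 4
```

```text
t 56.35 pos [543.21 223.79  18.88] sd [0.01 0.01 0.01] F [-2.08 -0.78  4.24] sd [0.56 0.51 0.62] M [-0.058  0.344 -0.004] sd [0.028 0.059 0.023]
az -169.0 zdown 0.8 tip [452.9  206.24  26.96] r 428.2 a 101.9 My_tool -0.349
t 56.8 pos [543.22 223.79  18.86] sd [0.01 0.01 0.01] F [-2.99 -0.62  7.42] sd [0.58 0.49 0.79] M [-0.112  0.533  0.01 ] sd [0.02  0.021 0.014]
az -169.0 zdown 0.7 tip [452.91 206.24  26.92] r 428.2 a 101.9 My_tool -0.544
```

```bash
python3 -m inch '{"dp":[[-0.5,0,0],[0,0,0]],"yaw":[0,0]}'
python3 -m inch '{"dp":[[0,0,0],[0,0,0],[0,0,0],[0,0,0],[0,0,0],[0,0,0]],"yaw":[0,0,0,0,0,0]}' 32
python3 - <<'E'
from rig import bot
import cv2,pickle
c=bot.capture("wrist");cv2.imwrite("pics/w7.png",c["color"][:,:,::-1])
E
```

```text
time_s: 56.97
position: [0.5443, 0.224, 0.0189]
tcp_rot: [[0.001, 0.191, -0.982], [0.0, -0.982, -0.191], [-1.0, -0.0, -0.002]]
force: [-0.9, 0.2, 2.9]
opening: 0.144
time_s: 57.47
position: [0.5437, 0.2238, 0.0187]
tcp_rot: [[0.0, 0.191, -0.982], [0.0, -0.982, -0.191], [-1.0, -0.0, -0.0]]
force: [0.1, -0.3, 0.1]
opening: 0.362
```

View pics/w7.png

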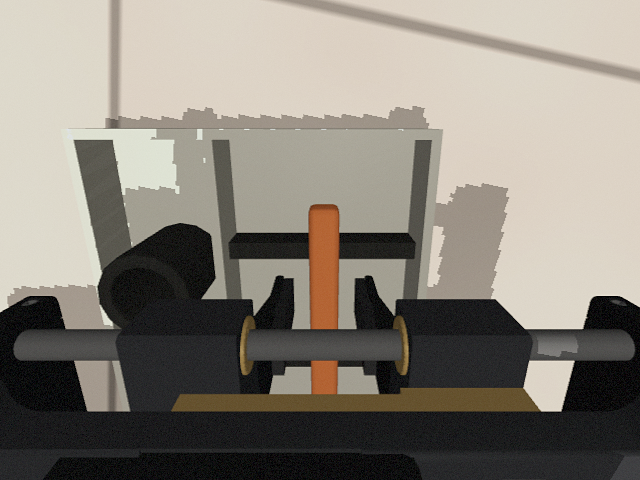

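The jaws are clear of the handle and the probe is centred. Retracting straight up.

```bash
python3 -m inch '{"dp":[[-5,0,0],[-15,0,0],[-30,0,0],[-35,0,0],[-35,0,0],[-35,0,0],[-35,0,0],[-20,0,0],[0,0,0],[0,0,0],[0,0,0]],"yaw":[0,0,0,0,0,0,0,0,0,0,0]}'
python3 - <<'E'
from rig import bot
import cv2,numpy as np
w=bot.capture("wrist")["color"][:,:,::-1];c=bot.capture("side")["color"][270:420,190:350,::-1];s=bot.capture("scene")["color"][:,:,::-1]
cv2.imwrite("pics/w8.png",cv2.resize(w[90:320,180:400],None,fx=2.6,fy=2.6));cv2.imwrite("pics/s8.png",cv2.resize(c,None,fx=4,fy=4,interpolation=cv2.INTER_CUBIC));cv2.imwrite("pics/sc8.png",s)
E
```

```text
time_s: 58.43
position: [0.5426, 0.2236, 0.2281]
tcp_rot: [[-0.002, 0.191, -0.982], [-0.0, -0.982, -0.191], [-1.0, -0.0, 0.002]]
force: [-0.3, -0.8, 0.3]
opening: 0.365
```

View pics/w8.png

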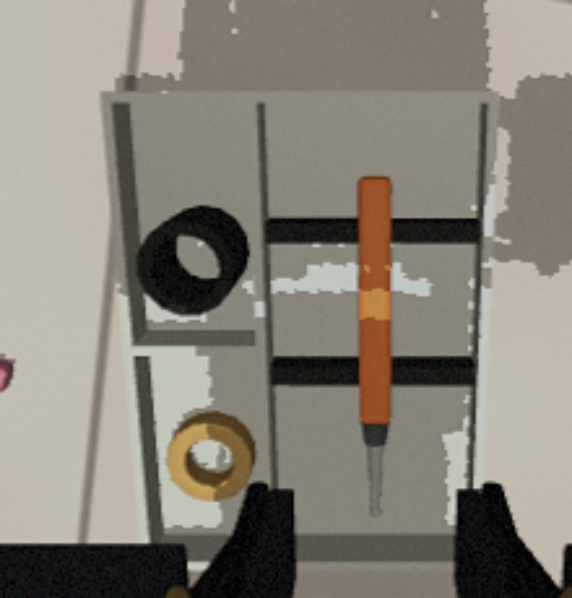

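View pics/s8.png

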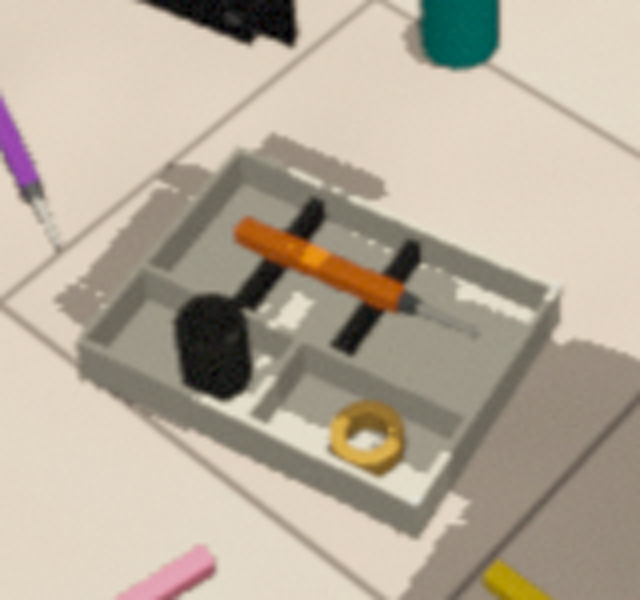

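View pics/sc8.png

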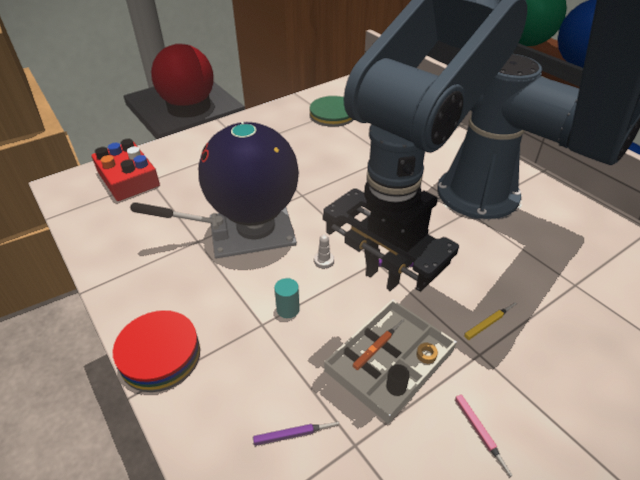

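The probe lies level across both bars, centred and parallel to the compartment. Nothing else has moved.

```bash
python3 -c "
from rig import bot
print(bot.hand_in())"
```

```text
the job is handed in; nothing more can be done
None
```

I felt the seam once round clockwise from the tick and laid the probe back across both rest bars. I handed the job in at about 58.5 s of the 72 s allowed.

**Seam round:**
- It started and ended at the tick, running about 3° past it, at roughly 5 mm/s.
- At the 20° check stops the tip centre was within about 0.25 mm of the radius I aimed for. That is relative to my camera-based estimate of the seam centre, which is itself good to only about 1–2 mm.
- Contact force at those stops was about 0.8–2 N, and I lowered or eased the tool slightly to hold it there. The sensor noise is about 0.4 N per reading, so force between the stops is inferred, not measured.

**Views of the tip:** Pictures at the start, about 40°, 260° and the finish agreed with the tip being on the seam. In the two other pictures I took, at about 100° and 180°, the gripper hid the tip, so that stretch rests on the force and the measured pose.

**Laying down:** I pressed the probe onto the bars with about 7 N, eased off to about 3 N, then opened the jaws. The last pictures show it centred, parallel to the compartment and flat across both bars. The other parts look unmoved, and the gripper is clear above the tray.

No check failed. The scene camera's seam overlay was about 0.4 px (roughly 0.7 mm) off vertically, which is within the stated calibration.

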